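Swap a radio's dead battery and snap its cover on

TASK

The open hand-held radio in the fixture needs its battery swapped: put the red dead battery flat in the yellow scrap tray, then set the white fresh battery in the emptied pocket, then lay the green board on top of it over the two brass posts, and last put the orange cover on and press it down until it has snapped fully home, level on all four sides. Do it in that order, let go of everything, and leave the flux pot, screw dish, wire spool and paste tub where they stand.

Things in the scene. Friction and masses are not known exactly. Their poses are not given: they have to be found in the camera images.
- radio_shell: Dark grey radio shell, 66 x 122 mm, in a fixed plate 84 x 140 x 10 mm. Origin: on the table under its middle; y = long axis, z up. Ledge at z 25 mm; on it a plinth 50 x 106 mm tapering to 46 x 102, top at z 38 with 4 mm ribs. Battery pocket 40 x 58 mm (x, y) centred at (0, -18), floor z 38. Fixed black speaker at (0, 30), top z 52. Brass posts 8 x 4 mm at (0, 49) and (0, -49), tops z 58.
- dead_battery: Dead battery: red block, black band round one end, 34 x 52 x 14 mm (x, y, z), 60 g. It starts lying in the shell's battery pocket, its underside at shell z 38 mm. Origin: centre of its underside, z up.
- fresh_battery: Fresh battery: white block, blue band round one end, 34 x 52 x 14 mm (x, y, z), about 60 g, flat on the table. Origin: centre of its underside, z up. It fits the pocket either way round, its y along the shell's y, 3 mm play all round, its top then at shell z 52 mm.
- board: Green circuit board 38 x 96 x 3 mm (x, y, z), 50 g, flat on the table; on its middle a silver can 24 x 32 mm (x, y), 7 mm high: grip it there, across x. A notch in each short end, 14 mm wide, 4 mm deep, straddles a brass post with 3 mm play. Fitted: centred on the shell, underside at shell z 52 mm, y along the shell's y, either way round. Origin: centre of its underside.
- cover: Orange cap open below, standing closed side up, 64 x 120 x 42 mm (x, y, z), 80 g; opening inside its lip 53.6 x 109.6 mm. Origin: centre of its open underside. Goes centred on the shell, y along y, either way round. Set down, it rests at shell z 34 mm on a spring catch amid each side; pressing its top with about 12 N (20 is safe) snaps it to the ledge: z 25, top z 67; an end may need a press too.
- scrap_tray: Scrap tray: yellow open tray 130 x 130 mm, 18 mm high, walls and floor 3 mm, fixed to the table. Origin: centre of its underside.
- flux_pot: flux pot: white jar 44 mm across, 40 mm tall, blue lid. Loose bystander; origin at the centre of its underside.
- screw_dish: screw dish: low steel dish 54 mm across, 11 mm tall. Loose bystander; origin at the centre of its underside.
- wire_spool: wire spool: black spool 42 mm across, 30 mm tall. Loose bystander; origin at the centre of its underside.
- paste_tub: paste tub: green jar 50 mm across, 38 mm tall. Loose bystander; origin at the centre of its underside.

How it is judged (in metres and radians):
On the way, in this order (a step that is already met when the one before it is completed fails the run):
1. the red battery lies released in the scrap tray (x of dead_battery in the frame of scrap_tray between -0.05 and 0.05 m and y of dead_battery in the frame of scrap_tray between -0.05 and 0.05 m and z of dead_battery in the frame of scrap_tray below 0.01 m and angle between dead_battery's own z axis and vertical below 0.15 rad and contact force between dead_battery and the fingers below 0.05 N), for 0.2 s.
2. the white battery sits released in the pocket (x of fresh_battery in the frame of radio_shell between -0.0045 and 0.0045 m and y of fresh_battery in the frame of radio_shell between -0.0225 and -0.0135 m and z of fresh_battery in the frame of radio_shell between 0.035 and 0.0405 m and angle between fresh_battery's own z axis and vertical below 0.06 rad and contact force between fresh_battery and the fingers below 0.05 N), for 0.2 s.
3. the board lies released on battery and speaker, over the posts (x of board in the frame of radio_shell between -0.005 and 0.005 m and y of board in the frame of radio_shell between -0.005 and 0.005 m and z of board in the frame of radio_shell between 0.049 and 0.0545 m and angle between board's own z axis and vertical below 0.05 rad and angle between the y axis of board and the y axis of radio_shell, either way round below 0.2 rad and contact force between board and the fingers below 0.05 N), for 0.2 s.
4. the cover is snapped down on all four sides (x of cover in the frame of radio_shell between -0.004 and 0.004 m and y of cover in the frame of radio_shell between -0.004 and 0.004 m and z of cover in the frame of radio_shell between 0.022 and 0.027 m and angle between cover's own z axis and vertical below 0.025 rad and angle between the y axis of cover and the y axis of radio_shell, either way round below 0.1 rad), for 0.2 s.
At the end, for the whole second after the job is handed in: Red battery flat in the tray (within 50 mm of its centre each way); white battery down in the pocket (4.5 mm); board flat over the posts (5 mm); cover snapped home (lower edge within 2 mm of the ledge, tilt under 0.025 rad); all released, at rest (all of step 1 and all of step 2 and all of step 3 and all of step 4 and linear speed of each of dead_battery, fresh_battery, board, cover below 0.02 m/s and contact force between cover and the fingers below 0.05 N); the robot touches nothing.
It fails at once if the flux pot is moved by more than 30 mm (distance of flux_pot from where it was at the start of the episode above 0.03 m).
It fails at once if the screw dish is moved by more than 30 mm (distance of screw_dish from where it was at the start of the episode above 0.03 m).
It fails at once if the wire spool is moved by more than 30 mm (distance of wire_spool from where it was at the start of the episode above 0.03 m).
It fails at once if the paste tub is moved by more than 30 mm (distance of paste_tub from where it was at the start of the episode above 0.03 m).
It also fails if it takes over 122 s, if anything falls off the work surface, if the arm or the gripper's body presses on something with over 40 N, if the wrist force passes 120 N, or if a joint passes its speed limit or range.

ROBOT

A 6-joint arm with a two-finger parallel gripper is mounted at the origin on the work surface. World frame = base frame: x ahead of the robot, y to its left, z up, the work surface at z = 0. Lengths are in mm, angles in degrees, forces in N, time in s.
With the tool pointing down it reaches from about 150 to 775 mm from the base axis. Payload 6.1 kg.
Tool frame: the origin (TCP) lies at the very end of the fingers, on their centre line; the grasp point (between the pads) lies 19 mm behind it; z points along the fingers, y is the line along which they close (so a half turn about z gives the same grasp; the last joint's range is limited). The gripper opens to 85 mm and grips with 20 to 120 N. Pads are 22 mm wide; open, the fingers measure 114 mm over their backs; the gripper's body (76 mm by 85 mm) begins 54 mm behind the grasp point. The pads swing forward as they close: fully open they stand 13 mm farther back than shut.
Start: joints at [72.193, 7.208, -2.269, 80.523, 0, 90], TCP at [160.549, 499.832, 231.295] pointing down, gripper open.
Joint ranges: [-155.77, 155.77], [-54.66, 111.73], [-72.52, 77.12], [-102.08, 115.82], [-83.92, 84.16], [-180, 180]. Speed limits (degrees/s): [136.94, 136.94, 172.46, 180, 180, 180].

INTERFACE

Orientations are given as a 3x3 rotation matrix whose columns are the frame's x, y, z axes.
In Python, from cell import robot gives the robot as it stands.
- The arm moves only by the shell command python3 -m handwheel 'ROWS' [FORCE]. ROWS is JSON, a list of rows, each an object with "claw": the opening, from 0 (shut) to 1 (fully open); "translation": the shift along the tool's x, y, z in units of 0.05 m (1.0 is 0.05 m), a list of three; "yaw": the turn about the tool's z in units of 180 degrees (1.0 is 180 degrees). A call has 1 to 5 rows; each row shifts and turns the commanded pose from where the row before left it, along the tool's axes as they then stand; what a row does not reach is not made up. A row lasts 1/12 s, in which the tool goes at most 41.7 mm and 7.16 degrees, less where a joint would pass 70% of its speed; a pose out of reach is approached as far as the arm can. A call with a number of a shift or a turn outside -1 to 1 is refused whole. A call with a gripper value outside its range is refused whole. The fingers move at their own pace and stop on an object; FORCE is the grip in N (left out, the last holds). Time passes only in rows, so rows that do not move let the fingers close. It gives the time, the measured TCP pose, the force, the opening and the grip force at its end, in the units of the state.
- robot.sense(): the state, without advancing time (a new reading comes with each control period).
- robot.capture(name): name is "scene" or "top" or "wrist"; returns (picture, depth): 480x640x3 uint8, red, green, blue; 480x640 float32, mm along the optical axis (not along the pixel's ray), 0 where there is no reading.
- robot.get_calibration(name): a dict with "fx", "fy", "cx", "cy" (pixels), "dist" ([k1, k2, p1, p2, k3] as OpenCV has them; the pictures are not rectified), "extrinsics" (4x4, takes a point from world to camera coordinates); the wrist camera has in their place "hand_eye" (4x4, takes a point from camera to tool coordinates, whose origin is the TCP and whose axes are the flange's). Camera axes: x right, y down, z forward; pixel columns grow to the right and rows downward; lengths in mm; the calibration is good to about 2 mm. A picture is of the moment at which its call begins: read the wrist's pose just before it. get_calibration takes no time and is no camera call.
- robot.finish_job(): hands the job in; it is judged then, once.
The state is a dict: "time": time; "joint_pos": joint angles; "joint_velocities": joint speeds; "effort": joint torques, N m; "eef_pos": TCP position; "eef_rot": TCP orientation; "ft_force": force on the tool from outside, world axes, zero at the start; "ft_torque": the same for the moment, N m; "grip_width": finger opening in mm; "gripper_force": force on a finger pad.
Only numpy, scipy, OpenCV 4.12 (cv2) and the standard library are available. Lean on these libraries where they do the work, as an engineer would, in place of code of your own. Each camera call takes 0.05 s, during which the arm holds its last target. There are 200 camera calls.

## Working session

There is one attempt and no reset: what is moved stays moved. The work goes in short steps, Python scripts to look and compute and a shell command to move; the robot and the scene stay as the last step left them, time stands still between calls to the robot, and variables do not carry over. Pictures are saved under pics/ and viewed, at most 14 in all, crops included, and the job is handed in when it is done.

```bash
ls; mkdir -p pics; python3 - <<'E'
from cell import robot
import cv2,numpy as np
s=robot.sense();print(s)
for n in("scene","top"):
    p,d=robot.capture(n);cv2.imwrite(f"pics/{n}0.png",p[:,:,::-1]);np.savez(f"{n}0.npz",p=p,d=d);print(n,robot.get_calibration(n))
print(robot.get_calibration("wrist"))
E
```

```text
pics
{'time': 0.0, 'joint_pos': array([ 7.21934831e+01,  7.24219590e+00, -2.32592170e+00,  8.05242976e+01,
        3.12760341e-03,  8.99994001e+01]), 'joint_velocities': array([ 0.04599802, -0.12357371, -0.03583808, -0.09053375,  0.07864424,
        0.02018087]), 'effort': array([-9.97711686e-04, -4.35911286e+01,  3.52924562e+01,  1.72713987e-02,
        1.23010432e-04,  2.64632199e-06]), 'eef_pos': array([160.40708668, 499.46715559, 230.52386064]), 'eef_rot': array([[-9.52097790e-01,  3.05793234e-01, -5.45217598e-04],
       [ 3.05793715e-01,  9.52096579e-01, -1.51898723e-03],
       [ 5.46037934e-05, -1.61294850e-03, -9.99998698e-01]]), 'ft_force': array([0.09463338, 0.52328709, 0.13827578]), 'ft_torque': array([-0.00888175, -0.02385876, -0.04411778]), 'gripper_force': 0.0, 'grip_width': 85.79439724155164}
scene {'fx': 539.8279369928525, 'fy': 539.8279369928525, 'cx': 326.98074479982733, 'cy': 231.16101999472647, 'dist': array([0.0390722, 0.       , 0.       , 0.       , 0.       ]), 'extrinsics': array([[ 6.07946357e-01,  7.93886003e-01, -1.20930281e-02,
        -3.60362923e+02],

[... 639 characters left out ...]
64683109e-01,  8.01004975e-03, -9.86314003e-01,
         7.00647369e+02],
       [ 0.00000000e+00,  0.00000000e+00,  0.00000000e+00,
         1.00000000e+00]])}
{'fx': 355.94858386434265, 'fy': 355.94858386434265, 'cx': 322.7114055853637, 'cy': 241.90369783724236, 'dist': array([-0.01717653,  0.        ,  0.        ,  0.        ,  0.        ]), 'hand_eye': array([[-6.55912013e-04, -9.60564767e-01, -2.78055568e-01,
         7.14678109e+01],
       [ 9.99999781e-01, -6.55692096e-04, -9.37839330e-05,
        -2.69779988e-01],
       [-9.22332964e-05, -2.78055569e-01,  9.60564986e-01,
        -1.42481614e+02],
       [ 0.00000000e+00,  0.00000000e+00,  0.00000000e+00,
         1.00000000e+00]])}
```

View pics/top0.png

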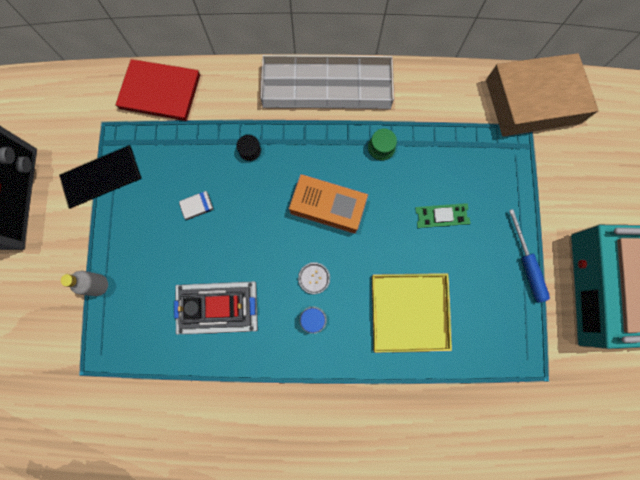

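View pics/scene0.png

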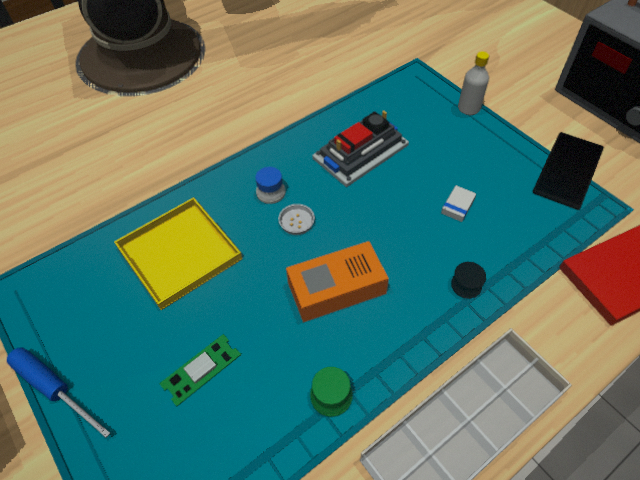

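```bash
cat >h.py <<'E'
import cv2,numpy as np
from cell import robot
def cam(name,pose=None):
    c=robot.get_calibration(name)
    if name!="wrist": T=np.linalg.inv(c["extrinsics"])
    else:
        B=np.eye(4);B[:3,:3]=pose["eef_rot"];B[:3,3]=pose["eef_pos"];T=B@c["hand_eye"]
    return c,T
def ray(uv,z,c,T):
    K=np.array([[c["fx"],0,c["cx"]],[0,c["fy"],c["cy"]],[0,0,1]])
    n=cv2.undistortPoints(np.float64(uv).reshape(-1,1,2),K,np.array(c["dist"])).reshape(-1,2)
    d=np.c_[n,np.ones(len(n))]@T[:3,:3].T;o=T[:3,3]
    return (o+d*((z-o[2])/d[:,2])[:,None])[:,:2]
def hsv(p): return cv2.cvtColor(p,cv2.COLOR_RGB2HSV)
def mask(p,lo,hi,roi=None,close=0):
    m=cv2.inRange(hsv(p),np.array(lo),np.array(hi))
    if roi:
        k=np.zeros_like(m);x0,y0,x1,y1=roi;k[y0:y1,x0:x1]=255;m&=k
    if close:m=cv2.morphologyEx(m,cv2.MORPH_CLOSE,np.ones((close,close)))
    n,l,s,_=cv2.connectedComponentsWithStats(m)
    return (l==1+np.argmax(s[1:,4])).astype(np.uint8)*255
def rect(m,z,c,T):
    cs,_=cv2.findContours(m,cv2.RETR_EXTERNAL,cv2.CHAIN_APPROX_NONE)
    q=ray(max(cs,key=len)[:,0],z,c,T)
    (x,y),(w,h),a=cv2.minAreaRect(q.astype(np.float32))
    if h<w: a+=90; w,h=h,w      # a+90 = direction of h (long)
    a=(a+90)%180
    return np.round([x,y,w,h,a],1)   # long-axis direction a, deg from +x
def snap(name,fn=None):
    s=robot.sense();p,d=robot.capture(name)
    if fn:cv2.imwrite(f"pics/{fn}.png",p[:,:,::-1]);np.savez(fn+".npz",p=p,d=d)
    return (p,d)+cam(name,s)
E
python3 - <<'E'
from h import *
c,T=cam("top");p=np.load("top0.npz")["p"]
for n,lo,hi,roi,z,cl in [("red",(0,120,60),(8,255,255),(160,270,270,345),52,7),("red2",(170,120,60),(180,255,255),(160,270,270,345),52,7),
 ("white",(0,0,150),(180,60,255),(170,185,225,225),14,0),("blueband",(100,100,60),(130,255,255),(170,185,225,225),14,0),
 ("board",(40,80,40),(80,255,255),(405,190,480,240),3,9),("can",(0,0,140),(180,60,255),(405,190,480,240),10,3),
 ("cover",(5,150,90),(20,255,255),(270,160,380,245),42,25),("tray",(22,120,80),(35,255,255),(360,260,465,365),18,0)]:
    try: print(n,rect(mask(p,lo,hi,roi,cl),z,c,T))
    except Exception as e: print(n,e)
for n,uv,z in[("plate",[(176,286),(255,283),(257,331),(177,333)],10),("flux",[(313,320)],40),("dish",[(314,278)],11),("spool",[(248,147)],30),("tub",[(383,142)],38)]: print(n,ray(uv,z,c,T).round(0).tolist())
E
```

```text
red [468.2 149.   35.1  53.9  92.4]
red2 [469.3 129.4  14.6  33.7   2.1]
white [643.2 218.5  33.6  39.4 112.6]
blueband [650.6 196.    6.3  37.4  22.6]
board [ 632.9 -226.    37.7   95.2   95. ]
can [ 633.2 -226.4   24.    32.3   95.2]
cover [644.6 -21.4  64.  118.2  73.2]
tray [ 461.9 -163.   127.8  129.7   91.2]
plate [[502.0, 239.0], [509.0, 102.0], [428.0, 96.0], [422.0, 233.0]]
flux [[448.0, 1.0]]
dish [[519.0, 1.0]]
spool [[746.0, 119.0]]
tub [[754.0, -117.0]]
```

```bash
python3 -m handwheel '[{"claw":1,"translation":[-0.554,-0.294,0],"yaw":0},{"claw":1,"translation":[-0.554,-0.294,0],"yaw":0},{"claw":1,"translation":[-0.554,-0.294,0],"yaw":0},{"claw":1,"translation":[-0.554,-0.294,0],"yaw":0},{"claw":1,"translation":[-0.554,-0.294,0],"yaw":0}]' 40
python3 -m handwheel '[{"claw":1,"translation":[-0.554,-0.294,0],"yaw":0},{"claw":1,"translation":[-0.554,-0.294,0],"yaw":0},{"claw":1,"translation":[-0.554,-0.294,0],"yaw":0},{"claw":1,"translation":[-0.554,-0.294,0],"yaw":0},{"claw":1,"translation":[-0.554,-0.294,0],"yaw":0}]'
python3 -m handwheel '[{"claw":1,"translation":[-0.554,-0.294,0],"yaw":0},{"claw":1,"translation":[-0.554,-0.294,0],"yaw":0},{"claw":1,"translation":[-0.554,-0.294,0],"yaw":0},{"claw":1,"translation":[-0.554,-0.294,0],"yaw":0},{"claw":1,"translation":[0,0,0],"yaw":0.0388}]'
python3 -m handwheel '[{"claw":1,"translation":[0,0,0],"yaw":0.0388},{"claw":1,"translation":[0,0,0],"yaw":0.0388},{"claw":1,"translation":[0,0,0],"yaw":0.0388},{"claw":1,"translation":[0,0,0],"yaw":0.0388},{"claw":1,"translation":[0,0,0],"yaw":0.0388}]'
python3 -m handwheel '[{"claw":1,"translation":[0,0,0],"yaw":0.0388},{"claw":1,"translation":[0,0,0],"yaw":0.0388},{"claw":1,"translation":[0,0,0],"yaw":0.0388},{"claw":1,"translation":[0,0,0],"yaw":0.0388},{"claw":1,"translation":[0,0,0],"yaw":0}]'
cat > look.py <<'E'
import sys
from h import *
s=robot.sense();print(s["time"],s["eef_pos"].round(1),s["eef_rot"].round(3).tolist(),s["joint_pos"].round(1))
snap("wrist",sys.argv[1])
E
python3 look.py w1
```

```text
time: 0.52
eef_pos: [270.5, 386.2, 230.9]
eef_rot: [[-0.952, 0.305, -0.0], [0.305, 0.952, -0.001], [0.0, -0.001, -1.0]]
ft_force: [0.7, -0.2, -0.2]
grip_width: 85.6
gripper_force: 0.0
time: 0.93
eef_pos: [380.0, 273.8, 231.0]
eef_rot: [[-0.952, 0.306, -0.0], [0.306, 0.952, -0.0], [0.0, -0.0, -1.0]]
ft_force: [-0.1, 0.8, -0.8]
grip_width: 85.2
gripper_force: 0.0
time: 1.35
eef_pos: [469.6, 182.0, 230.4]
eef_rot: [[-0.906, 0.423, 0.0], [0.423, 0.906, -0.002], [-0.001, -0.002, -1.0]]
ft_force: [-0.7, 0.1, 0.1]
grip_width: 85.2
gripper_force: 0.0
time: 1.77
eef_pos: [466.7, 185.1, 230.8]
eef_rot: [[-0.499, 0.867, -0.001], [0.867, 0.499, -0.0], [0.0, -0.001, -1.0]]
ft_force: [-0.4, -0.8, 0.5]
grip_width: 85.6
gripper_force: 0.0
time: 2.18
eef_pos: [466.6, 185.2, 230.9]
eef_rot: [[-0.038, 0.999, -0.001], [0.999, 0.038, -0.0], [-0.0, -0.001, -1.0]]
ft_force: [0.3, 0.8, 0.6]
grip_width: 85.1
gripper_force: 0.0
2.1833 [466.6 185.2 230.9] [[-0.038, 0.999, -0.001], [0.999, 0.038, -0.0], [-0.0, -0.001, -1.0]] [ 21.7   4.8  -5.1  80.2  -0.  109.5]
```

View pics/w1.png

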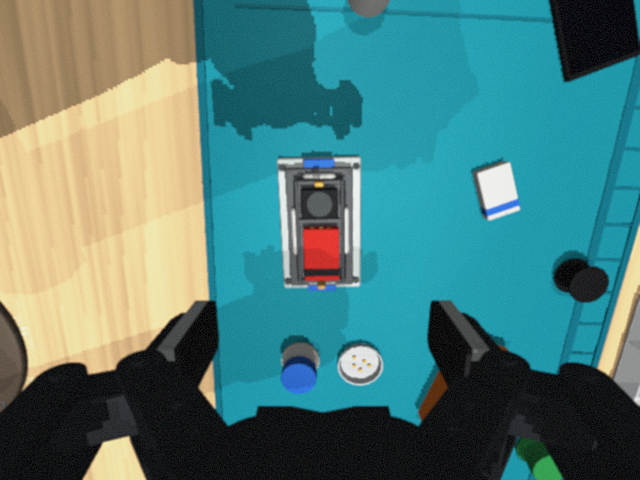

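```bash
cat > m1.py <<'E'
from h import *
import sys
f,pos=sys.argv[1],None
c=robot.get_calibration("wrist")
s=robot.sense();c,T=cam("wrist",s)
p=np.load(f+".npz")["p"]
roi=(265,140,375,300)
H=hsv(p);m=cv2.inRange(H,np.array((85,150,40)),np.array((97,255,255)))  # mat
k=np.zeros_like(m);k[140:300,265:375]=255
m=cv2.bitwise_not(m)&k
m=cv2.inRange(H,np.array((0,0,130)),np.array((180,50,255)))&k
cs=np.argwhere(m)[:,::-1]
hull=cv2.convexHull(cs.astype(np.int32))[:,0]
q=ray(hull,10,c,T);(x,y),wh,a=cv2.minAreaRect(q.astype(np.float32));print("plate",x,y,wh,a)
r=mask(p,(0,120,60),(8,255,255),roi,3);print("red",rect(r,52,c,T))
for roi2 in((300,175,340,192),(305,278,340,300)):
    try:
        r=mask(p,(20,100,100),(35,255,255),roi2);v=cv2.moments(r,True);uv=[(v["m10"]/v["m00"],v["m01"]/v["m00"])];print("post",uv,v["m00"],ray(uv,58,c,T))
    except Exception as e:print(e)
r=mask(p,(0,0,150),(180,60,255),(465,150,530,230));print("white",rect(r,14,c,T))
w=mask(p,(0,0,150),(180,60,255),(465,150,530,230));b=mask(p,(105,100,60),(130,255,255),(465,150,530,230))
print("white+blue",rect(cv2.morphologyEx(w|b,cv2.MORPH_CLOSE,np.ones((5,5))),14,c,T))
E
python3 m1.py w1; python3 - <<'E'
import cv2
p=cv2.imread("pics/w1.png")[140:310,250:390];cv2.imwrite("pics/w1c.png",cv2.resize(p,None,fx=3.5,fy=3.5,interpolation=cv2.INTER_CUBIC))
E
```

```text
plate 463.7153625488281 167.87921142578125 (83.28031158447266, 140.8442840576172) 3.7025163173675537
red [465.2 156.8  34.   42.8  93.2]
post [(318.65384615384613, 184.03846153846155)] 52.0 [[460.62633301 217.43844433]]
post [(320.88235294117646, 285.7647058823529)] 17.0 [[466.60186974 120.81872476]]
white [640.3 218.5  34.1  39.6 112.5]
white+blue [640.2 214.7  37.3  46.5 111.9]
```

View pics/w1c.png

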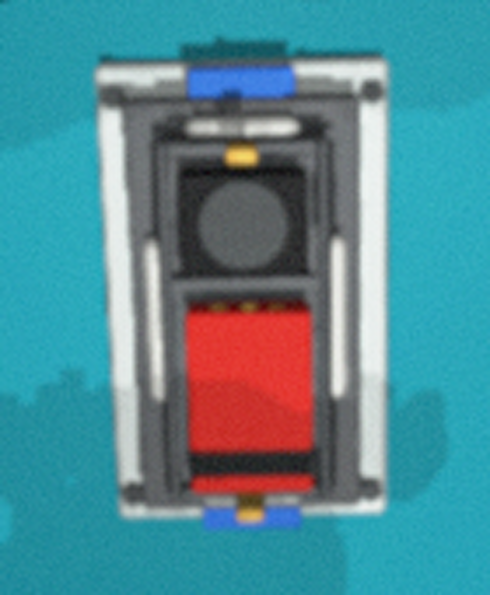

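```bash
cat > go.py <<'E'
# go.py x y z ang : prints yaw units and tool-axis units (after the yaw) to bring the TCP there
import sys
from h import *
x,y,z,a=map(float,sys.argv[1:5]);s=robot.sense();R=s["eef_rot"]
cur=np.degrees(np.arctan2(R[1,1],R[0,1]));dy=-((a-cur+90)%180-90)
t=np.radians(cur-dy);Y=np.array([np.cos(t),np.sin(t)]);X=np.array([-Y[1],Y[0]])  # x = y x z(down)
X=np.array([-np.sin(t),np.cos(t)])
d=np.array([x,y])-s["eef_pos"][:2]
print("t",s["time"],"pos",s["eef_pos"].round(1),"ang",cur.round(2),"yaw",round(dy/180,4),"tx,ty,tz",(np.array([d@X,d@Y,s["eef_pos"][2]-z])/50).round(3),"j6",s["joint_pos"][5].round(0),"F",s["ft_force"].round(1),"w",round(s["grip_width"],1))
E
python3 go.py 464.9 150.2 42.5 3.6
python3 -m handwheel '[{"claw":1,"translation":[0,0,0],"yaw":-0.008},{"claw":1,"translation":[-0.696,-0.078,0],"yaw":0},{"claw":1,"translation":[0,0,0.6],"yaw":0},{"claw":1,"translation":[0,0,0.6],"yaw":0},{"claw":1,"translation":[0,0,0.6],"yaw":0}]' 40
python3 -m handwheel '[{"claw":1,"translation":[0,0,0.6],"yaw":0},{"claw":1,"translation":[0,0,0.6],"yaw":0},{"claw":1,"translation":[0,0,0.2],"yaw":0},{"claw":1,"translation":[0,0,0],"yaw":0},{"claw":1,"translation":[0,0,0],"yaw":0}]'
python3 go.py 464.9 150.2 42.5 3.6
```

```text
t 2.2333 pos [466.6 185.2 230.9] ang 2.5 yaw -0.0061 tx,ty,tz [-0.697 -0.079  3.769] j6 109.0 F [ 0.2 -0.1  0.2] w 85.0
time: 2.65
eef_pos: [465.5, 149.9, 140.6]
eef_rot: [[-0.069, 0.998, 0.002], [0.998, 0.069, 0.001], [0.0, 0.002, -1.0]]
ft_force: [0.2, 0.1, -0.5]
grip_width: 85.8
gripper_force: 0.0
time: 3.07
eef_pos: [465.3, 150.3, 71.8]
eef_rot: [[-0.068, 0.998, -0.0], [0.998, 0.068, -0.0], [-0.0, -0.0, -1.0]]
ft_force: [-1.1, 0.8, -0.2]
grip_width: 85.9
gripper_force: 0.0
t 3.0667 pos [465.3 150.3  71.8] ang 3.88 yaw 0.0015 tx,ty,tz [-0.002 -0.008  0.586] j6 104.0 F [-1.1  0.8 -0.2] w 85.9
```

```bash
python3 -m handwheel '[{"claw":1,"translation":[0,0,0.4],"yaw":0},{"claw":1,"translation":[0,0,0.18],"yaw":0},{"claw":1,"translation":[0,0,0],"yaw":0},{"claw":0.5,"translation":[0,0,0],"yaw":0},{"claw":0.3,"translation":[0,0,0],"yaw":0}]' 40
python3 -m handwheel '[{"claw":0.2,"translation":[0,0,0],"yaw":0},{"claw":0.2,"translation":[0,0,0],"yaw":0},{"claw":0.2,"translation":[0,0,0],"yaw":0},{"claw":0.2,"translation":[0,0,0],"yaw":0},{"claw":0.2,"translation":[0,0,0],"yaw":0}]'
python3 -m handwheel '[{"claw":0.2,"translation":[0,0,0],"yaw":0},{"claw":0.2,"translation":[0,0,0],"yaw":0},{"claw":0.2,"translation":[0,0,0],"yaw":0},{"claw":0.2,"translation":[0,0,0],"yaw":0}]'
```

```text
time: 3.48
eef_pos: [466.0, 150.6, 43.6]
eef_rot: [[-0.066, 0.998, 0.002], [0.998, 0.066, 0.0], [0.0, 0.002, -1.0]]
ft_force: [0.1, 0.6, 0.3]
grip_width: 64.0
gripper_force: 0.0
time: 3.9
eef_pos: [465.9, 150.5, 43.3]
eef_rot: [[-0.066, 0.998, 0.002], [0.998, 0.066, 0.001], [0.0, 0.002, -1.0]]
ft_force: [-0.7, -0.2, 6.2]
grip_width: 32.7
gripper_force: 40.3
time: 4.23
eef_pos: [465.8, 150.5, 43.3]
eef_rot: [[-0.066, 0.998, 0.002], [0.998, 0.066, 0.001], [0.0, 0.002, -1.0]]
ft_force: [-1.4, -0.2, 5.5]
grip_width: 32.9
gripper_force: 40.3
```

```bash
python3 -m handwheel '[{"claw":0.2,"translation":[0,0,-0.2],"yaw":0},{"claw":0.2,"translation":[0,0,-0.4],"yaw":0},{"claw":0.2,"translation":[0,0,-0.6],"yaw":0},{"claw":0.2,"translation":[0,0,-0.6],"yaw":0},{"claw":0.2,"translation":[0,0,-0.2],"yaw":0}]'
python3 -m handwheel '[{"claw":0.2,"translation":[-0.6,0,0],"yaw":0},{"claw":0.2,"translation":[-0.62,0,0],"yaw":0},{"claw":0.2,"translation":[-0.62,0,0],"yaw":0},{"claw":0.2,"translation":[-0.62,0,0],"yaw":0},{"claw":0.2,"translation":[-0.62,0,0],"yaw":0}]'
python3 -m handwheel '[{"claw":0.2,"translation":[-0.62,0,0],"yaw":0},{"claw":0.2,"translation":[-0.62,0,0],"yaw":0},{"claw":0.2,"translation":[-0.62,0,0],"yaw":0},{"claw":0.2,"translation":[-0.62,0,0],"yaw":0},{"claw":0.2,"translation":[-0.6,0,0],"yaw":0}]'
python3 -m handwheel '[{"claw":0.2,"translation":[0,-0.4,0],"yaw":0},{"claw":0.2,"translation":[0,0,0],"yaw":0},{"claw":0.2,"translation":[0,0,0],"yaw":0}]'
python3 go.py 461 -162 10 3.6;python3 look.py w2
```

```text
time: 4.65
eef_pos: [466.8, 150.8, 146.9]
eef_rot: [[-0.066, 0.998, 0.005], [0.998, 0.066, 0.002], [0.001, 0.005, -1.0]]
ft_force: [1.7, 0.2, 0.4]
grip_width: 32.9
gripper_force: 40.0
time: 5.07
eef_pos: [475.0, -4.7, 142.3]
eef_rot: [[-0.067, 0.998, -0.0], [0.998, 0.067, -0.0], [-0.0, -0.0, -1.0]]
ft_force: [0.4, -0.5, -0.5]
grip_width: 32.7
gripper_force: 40.0
time: 5.48
eef_pos: [485.2, -158.6, 142.2]
eef_rot: [[-0.066, 0.998, -0.0], [0.998, 0.066, 0.0], [0.0, -0.0, -1.0]]
ft_force: [0.4, -0.1, -0.2]
grip_width: 32.6
gripper_force: 40.0
time: 5.73
eef_pos: [464.9, -158.6, 142.2]
eef_rot: [[-0.065, 0.998, -0.001], [0.998, 0.065, 0.0], [0.0, -0.001, -1.0]]
ft_force: [0.6, 0.2, -1.2]
grip_width: 32.4
gripper_force: 40.0
t 5.7333 pos [ 464.9 -158.6  142.2] ang 3.7 yaw 0.0006 tx,ty,tz [-0.062 -0.082  2.643] j6 67.0 F [ 0.6  0.2 -1.2] w 32.4
5.7333 [ 464.9 -158.6  142.2] [[-0.065, 0.998, -0.001], [0.998, 0.065, 0.0], [0.0, -0.001, -1.0]] [-18.8   4.5 -16.5  69.    0.   67.4]
```

View pics/w2.png

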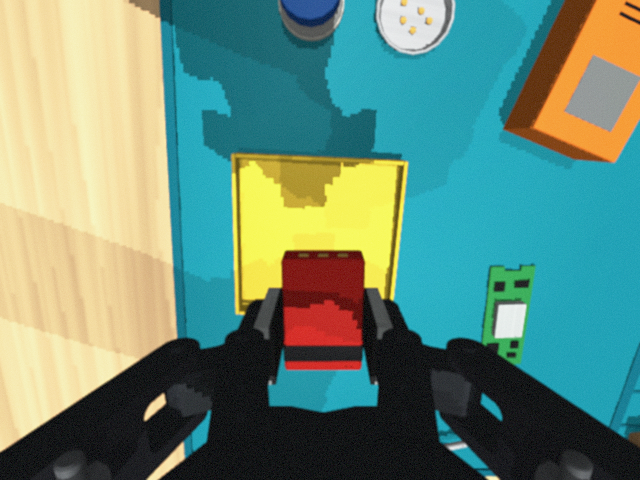

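```bash
python3 -m handwheel '[{"claw":0.2,"translation":[-0.06,-0.1,0.6],"yaw":0},{"claw":0.2,"translation":[0,0,0.6],"yaw":0},{"claw":0.2,"translation":[0,0,0.6],"yaw":0},{"claw":0.2,"translation":[0,0,0.5],"yaw":0},{"claw":0.2,"translation":[0,0,0.2],"yaw":0}]'
python3 -m handwheel '[{"claw":0.2,"translation":[0,0,0.1],"yaw":0},{"claw":0.2,"translation":[0,0,0.03],"yaw":0},{"claw":0.2,"translation":[0,0,0],"yaw":0},{"claw":0.5,"translation":[0,0,0],"yaw":0},{"claw":0.6,"translation":[0,0,0],"yaw":0}]'
python3 -m handwheel '[{"claw":0.6,"translation":[0,0,0],"yaw":0},{"claw":0.6,"translation":[0,0,0],"yaw":0},{"claw":0.6,"translation":[0,0,0],"yaw":0},{"claw":0.6,"translation":[0,0,-0.2],"yaw":0},{"claw":0.6,"translation":[0,0,-0.6],"yaw":0}]'
python3 -m handwheel '[{"claw":1,"translation":[0,0,-0.6],"yaw":0},{"claw":1,"translation":[0,0,-0.6],"yaw":0},{"claw":1,"translation":[0,0,-0.6],"yaw":0},{"claw":1,"translation":[0,0,-0.6],"yaw":0},{"claw":1,"translation":[0,0,-0.6],"yaw":0}]'
python3 go.py 640 214 228 22.4
python3 - <<'E'
from h import *
p,d,c,T=snap("wrist","w3")
print("tray",rect(mask(p,(22,120,80),(35,255,255),None,15),18,c,T),"red",rect(mask(p,(0,120,60),(8,255,255),(160,100,480,400),3),17,c,T))
E
```

```text
time: 6.2
eef_pos: [459.3, -160.1, 14.1]
eef_rot: [[-0.068, 0.998, -0.004], [0.998, 0.068, 0.002], [0.002, -0.004, -1.0]]
ft_force: [-0.1, -0.9, -1.3]
grip_width: 33.1
gripper_force: 40.0
time: 6.62
eef_pos: [462.1, -162.0, 12.3]
eef_rot: [[-0.066, 0.998, 0.003], [0.998, 0.066, -0.001], [-0.001, 0.003, -1.0]]
ft_force: [-0.4, -0.3, 0.0]
grip_width: 51.1
gripper_force: 0.0
time: 7.03
eef_pos: [458.0, -160.7, 48.2]
eef_rot: [[-0.066, 0.998, -0.007], [0.998, 0.066, 0.002], [0.003, -0.007, -1.0]]
ft_force: [0.2, -0.5, -0.8]
grip_width: 51.5
gripper_force: 0.0
time: 7.45
eef_pos: [460.5, -161.6, 203.3]
eef_rot: [[-0.066, 0.998, 0.001], [0.998, 0.066, -0.0], [-0.0, 0.001, -1.0]]
ft_force: [-0.2, -1.0, -0.2]
grip_width: 85.2
gripper_force: 0.0
t 7.45 pos [ 460.5 -161.6  203.3] ang 3.79 yaw -0.1034 tx,ty,tz [ 5.577  6.182 -0.495] j6 67.0 F [-0.2 -1.  -0.2] w 85.2
tray [ 459.1 -165.1  128.8  129.6   91.2] red [ 461.1 -157.1   31.4   40.1   93.7]
```

```bash
python3 -m handwheel '[{"claw":1,"translation":[0,0,0],"yaw":-0.0345},{"claw":1,"translation":[0,0,0],"yaw":-0.0345},{"claw":1,"translation":[0,0,0],"yaw":-0.0345},{"claw":1,"translation":[0.426,0.441,0],"yaw":0},{"claw":1,"translation":[0.426,0.441,0],"yaw":0}]'
python3 -m handwheel '[{"claw":1,"translation":[0.426,0.441,0],"yaw":0},{"claw":1,"translation":[0.426,0.441,0],"yaw":0},{"claw":1,"translation":[0.426,0.441,0],"yaw":0},{"claw":1,"translation":[0.426,0.441,0],"yaw":0},{"claw":1,"translation":[0.426,0.441,0],"yaw":0}]'
python3 -m handwheel '[{"claw":1,"translation":[0.426,0.441,0],"yaw":0},{"claw":1,"translation":[0.426,0.441,0],"yaw":0},{"claw":1,"translation":[0.426,0.441,0],"yaw":0},{"claw":1,"translation":[0.426,0.441,0],"yaw":0},{"claw":1,"translation":[0.426,0.441,0],"yaw":0}]'
python3 -m handwheel '[{"claw":1,"translation":[0.426,0.441,0],"yaw":0},{"claw":1,"translation":[0.426,0.441,0],"yaw":0},{"claw":1,"translation":[0,0,0],"yaw":0},{"claw":1,"translation":[0,0,0],"yaw":0},{"claw":1,"translation":[0,0,0],"yaw":0}]'
python3 look.py w4;python3 - <<'E'
from h import *
s=robot.sense();c,T=cam("wrist",s);p=np.load("w4.npz")["p"];R=(220,130,420,330)
w=mask(p,(0,0,150),(180,60,255),R);b=mask(p,(105,100,60),(130,255,255),R)
print(rect(w,14,c,T),rect(b,14,c,T),rect(cv2.morphologyEx(w|b,cv2.MORPH_CLOSE,np.ones((5,5))),14,c,T))
for m in(w,b):print(cv2.boundingRect(m))
E
```

```text
time: 7.92
eef_pos: [485.3, -105.8, 201.6]
eef_rot: [[-0.378, 0.926, 0.001], [0.926, 0.378, -0.0], [-0.001, 0.001, -1.0]]
ft_force: [1.1, -0.3, -0.0]
grip_width: 85.4
gripper_force: 0.0
time: 8.33
eef_pos: [547.0, 36.5, 201.5]
eef_rot: [[-0.381, 0.924, 0.001], [0.924, 0.381, -0.0], [-0.0, 0.001, -1.0]]
ft_force: [0.1, -0.4, -0.1]
grip_width: 85.2
gripper_force: 0.0
time: 8.75
eef_pos: [608.2, 177.0, 201.4]
eef_rot: [[-0.382, 0.924, 0.0], [0.924, 0.382, 0.0], [-0.0, 0.0, -1.0]]
ft_force: [0.5, -0.9, 1.1]
grip_width: 85.0
gripper_force: 0.0
time: 9.17
eef_pos: [632.1, 231.4, 200.8]
eef_rot: [[-0.382, 0.924, -0.001], [0.924, 0.382, -0.001], [-0.0, -0.001, -1.0]]
ft_force: [-0.4, 0.9, 0.2]
grip_width: 85.2
gripper_force: 0.0
9.1667 [632.1 231.4 200.8] [[-0.382, 0.924, -0.001], [0.924, 0.382, -0.001], [-0.0, -0.001, -1.0]] [20.1 23.9 15.8 81.9 -0.  87.7]
[640.8 217.3  34.   39.6 112.4] [649.9 195.2   6.2  32.3  22.4] [642.1 213.9  34.   46.8 112.4]
(309, 213, 36, 41)
(310, 254, 34, 7)
```

View pics/w4.png

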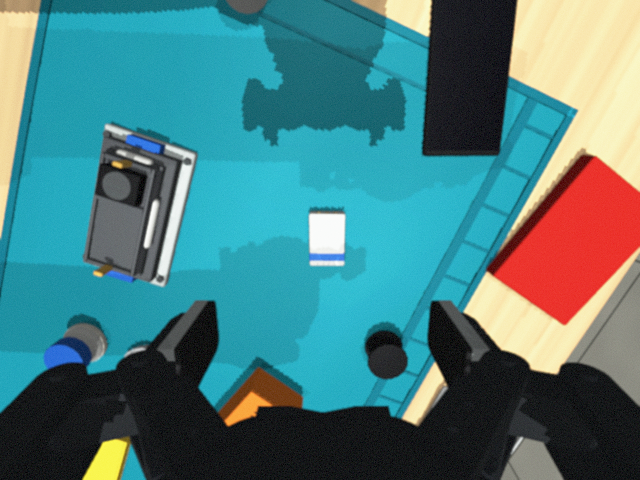

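```bash
python3 -m handwheel '[{"claw":1,"translation":[-0.45,0.054,0],"yaw":0},{"claw":1,"translation":[0,0,0.6],"yaw":0},{"claw":1,"translation":[0,0,0.6],"yaw":0},{"claw":1,"translation":[0,0,0.6],"yaw":0},{"claw":1,"translation":[0,0,0.6],"yaw":0}]'
python3 -m handwheel '[{"claw":1,"translation":[0,0,0.6],"yaw":0},{"claw":1,"translation":[0,0,0.5],"yaw":0},{"claw":1,"translation":[0,0,0.2],"yaw":0},{"claw":1,"translation":[0,0,0],"yaw":0},{"claw":1,"translation":[0,0,0],"yaw":0}]'
python3 go.py 643.2 211.6 6.5 22.4
```

```text
time: 9.63
eef_pos: [643.4, 210.2, 80.7]
eef_rot: [[-0.379, 0.925, 0.001], [0.925, 0.379, 0.0], [-0.0, 0.001, -1.0]]
ft_force: [0.4, -0.4, -1.2]
grip_width: 85.4
gripper_force: 0.0
time: 10.05
eef_pos: [643.7, 211.2, 16.8]
eef_rot: [[-0.381, 0.925, 0.0], [0.925, 0.381, 0.0], [-0.0, 0.0, -1.0]]
ft_force: [0.7, 1.0, 0.5]
grip_width: 85.4
gripper_force: 0.0
t 10.05 pos [643.7 211.2  16.8] ang 22.37 yaw -0.0002 tx,ty,tz [ 0.01  -0.006  0.207] j6 86.0 F [0.7 1.  0.5] w 85.4
```

```bash
python3 -m handwheel '[{"claw":1,"translation":[0,0,0.2],"yaw":0},{"claw":1,"translation":[0,0,0],"yaw":0},{"claw":0.4,"translation":[0,0,0],"yaw":0},{"claw":0.2,"translation":[0,0,0],"yaw":0},{"claw":0.2,"translation":[0,0,0],"yaw":0}]' 40
python3 -m handwheel '[{"claw":0.2,"translation":[0,0,0],"yaw":0},{"claw":0.2,"translation":[0,0,0],"yaw":0},{"claw":0.2,"translation":[0,0,0],"yaw":0},{"claw":0.2,"translation":[0,0,0],"yaw":0},{"claw":0.2,"translation":[0,0,0],"yaw":0}]'
python3 go.py 643.2 211.6 6.5 22.4
python3 -m handwheel '[{"claw":0.2,"translation":[0,0,-0.2],"yaw":0},{"claw":0.2,"translation":[0,0,-0.6],"yaw":0},{"claw":0.2,"translation":[0,0,-0.6],"yaw":0},{"claw":0.2,"translation":[0,0,-0.6],"yaw":0},{"claw":0.2,"translation":[0,0,-0.6],"yaw":0}]'
python3 -m handwheel '[{"claw":0.2,"translation":[0,0,0],"yaw":0.035},{"claw":0.2,"translation":[0,0,0],"yaw":0.035},{"claw":0.2,"translation":[0,0,0],"yaw":0.0345},{"claw":0.2,"translation":[0,0,0],"yaw":0},{"claw":0.2,"translation":[0,0,0],"yaw":0}]'
python3 go.py 464.8 150.2 130 3.6
```

```text
time: 10.47
eef_pos: [644.0, 212.2, 6.5]
eef_rot: [[-0.382, 0.924, 0.001], [0.924, 0.382, 0.0], [-0.0, 0.001, -1.0]]
ft_force: [-0.1, -0.3, -1.1]
grip_width: 51.6
gripper_force: 0.0
time: 10.88
eef_pos: [644.0, 212.2, 6.5]
eef_rot: [[-0.381, 0.924, 0.001], [0.924, 0.381, 0.0], [-0.0, 0.001, -1.0]]
ft_force: [-0.8, 0.4, 4.4]
grip_width: 32.5
gripper_force: 40.7
t 10.8833 pos [644.  212.2   6.5] ang 22.42 yaw 0.0001 tx,ty,tz [-0.004 -0.019 -0.001] j6 86.0 F [-0.8  0.4  4.4] w 32.5
time: 11.3
eef_pos: [642.9, 211.7, 137.1]
eef_rot: [[-0.381, 0.924, -0.001], [0.924, 0.381, -0.0], [0.0, -0.001, -1.0]]
ft_force: [0.3, 0.4, -0.4]
grip_width: 32.9
gripper_force: 40.2
time: 11.72
eef_pos: [643.3, 211.9, 135.7]
eef_rot: [[-0.066, 0.998, -0.001], [0.998, 0.066, -0.0], [-0.0, -0.001, -1.0]]
ft_force: [-0.5, 0.8, 0.3]
grip_width: 32.7
gripper_force: 40.2
t 11.7167 pos [643.3 211.9 135.7] ang 3.78 yaw 0.001 tx,ty,tz [-1.007 -3.64   0.114] j6 104.0 F [-0.5  0.8  0.3] w 32.7
```

```bash
python3 -m handwheel '[{"claw":0.2,"translation":[0.065,-0.6,-0.331],"yaw":0},{"claw":0.2,"translation":[0.065,-0.6,-0.331],"yaw":0},{"claw":0.2,"translation":[0.065,-0.6,-0.331],"yaw":0},{"claw":0.2,"translation":[0.065,-0.6,-0.331],"yaw":0},{"claw":0.2,"translation":[0.065,-0.6,-0.331],"yaw":0}]'
python3 -m handwheel '[{"claw":0.2,"translation":[0.065,-0.6,-0.331],"yaw":0},{"claw":0.2,"translation":[0,0,0],"yaw":0},{"claw":0.2,"translation":[0,0,0],"yaw":0},{"claw":0.2,"translation":[0,0,0],"yaw":0},{"claw":0.2,"translation":[0,0,0],"yaw":0}]'
python3 look.py w5
```

```text
time: 12.13
eef_pos: [491.2, 218.5, 219.0]
eef_rot: [[-0.066, 0.998, -0.001], [0.998, 0.066, -0.0], [-0.0, -0.001, -1.0]]
ft_force: [0.2, 0.9, -0.6]
grip_width: 32.5
gripper_force: 40.2
time: 12.55
eef_pos: [463.1, 220.0, 234.1]
eef_rot: [[-0.064, 0.998, -0.001], [0.998, 0.064, -0.001], [-0.001, -0.001, -1.0]]
ft_force: [-0.4, 1.5, -0.8]
grip_width: 32.7
gripper_force: 40.2
12.55 [463.1 220.  234.1] [[-0.064, 0.998, -0.001], [0.998, 0.064, -0.001], [-0.001, -0.001, -1.0]] [ 25.4   5.9  -3.4  80.8  -0.  111.8]
```

View pics/w5.png

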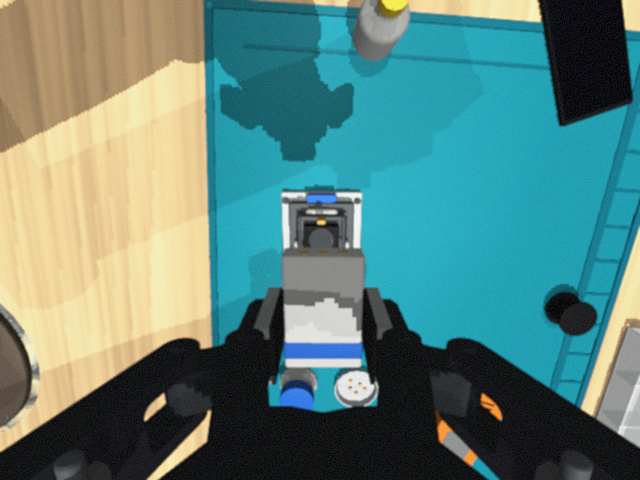

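```bash
python3 -m handwheel '[{"claw":0.2,"translation":[-0.55,0,0],"yaw":0},{"claw":0.2,"translation":[-0.55,0,0],"yaw":0},{"claw":0.2,"translation":[-0.55,0,0],"yaw":0},{"claw":0.2,"translation":[0,0,0],"yaw":0},{"claw":0.2,"translation":[0,0,0],"yaw":0}]'
python3 look.py w6; cat > m6.py <<'E'
from h import *
import sys
s=robot.sense();c,T=cam("wrist",s);p=np.load(sys.argv[1]+".npz")["p"]
R=s["eef_rot"];tcp=s["eef_pos"]
# plate outline: non-mat region in front of finger area
x0,y0,x1,y1=map(int,sys.argv[2:6])
H=hsv(p);k=np.zeros(H.shape[:2],np.uint8);k[y0:y1,x0:x1]=255
m=cv2.inRange(H,np.array((0,0,120)),np.array((180,60,255)))&k
q=ray(cv2.convexHull(np.argwhere(m)[:,::-1].astype(np.int32))[:,0],10,c,T);(x,y),wh,a=cv2.minAreaRect(q.astype(np.float32));print("plate",x,y,wh,a)
n,l,st,ce=cv2.connectedComponentsWithStats(cv2.inRange(H,np.array((18,100,90)),np.array((35,255,255)))&k)
P=[]
for i in range(1,n):
    if st[i,4]>12: P.append(ray([ce[i]],58,c,T)[0]);print("post",ce[i].round(1),st[i],P[-1].round(1))
E
python3 m6.py w6 270 60 380 235
```

```text
time: 13.02
eef_pos: [468.4, 136.5, 234.2]
eef_rot: [[-0.06, 0.998, -0.002], [0.998, 0.06, -0.0], [-0.0, -0.002, -1.0]]
ft_force: [-0.4, -0.2, -0.8]
grip_width: 32.7
gripper_force: 40.2
13.0167 [468.4 136.5 234.2] [[-0.06, 0.998, -0.002], [0.998, 0.06, -0.0], [-0.0, -0.002, -1.0]] [ 16.2   3.3  -6.3  80.6   0.  102.8]
plate 463.2685546875 174.45089721679688 (83.47312927246094, 128.22938537597656) 3.5062382221221924
post [320.9 126.7] [316 125  10   5  41] [460.8 217.7]
```

```bash
python3 - <<'E'
import cv2
p=cv2.imread("pics/w6.png")[50:390,230:430];cv2.imwrite("pics/w6c.png",cv2.resize(p,None,fx=1.75,fy=1.75,interpolation=cv2.INTER_CUBIC))
E
```

```text
(no output)
```

View pics/w6c.png

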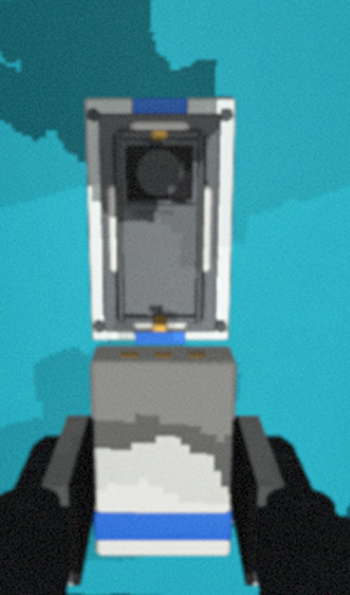

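```bash
python3 m6.py w6 270 60 380 246; python3 - <<'E'
from h import *
s=robot.sense();c,T=cam("wrist",s);Z=s["eef_pos"][2]+7.5
for uv in [(323,256.3),(323,367)]:
    q=ray([uv],Z,c,T)[0]-s["eef_pos"][:2];print(uv,(q@s["eef_rot"][:2,:2]).round(1))
print(ray([(321.4,234.6)],58,c,T))
E
```

```text
plate 463.57373046875 169.46343994140625 (83.47164154052734, 138.22561645507812) 3.5081875324249268
post [320.9 126.7] [316 125  10   5  41] [460.8 217.7]
post [320.8 235.7] [317 232   8   7  40] [466.4 121.5]
(323, 256.3) [25.6 -0.8]
(323, 367) [-25.8  -0.9]
[[466.8887185 122.6177368]]
```

```bash
python3 go.py 465.4 151.2 45.5 3.5
```

```text
t 13.0667 pos [468.4 137.2 234.2] ang 3.53 yaw 0.0001 tx,ty,tz [ 0.282 -0.043  3.775] j6 103.0 F [ 0.   0.4 -0.5] w 32.5
```

```bash
python3 -m handwheel '[{"claw":0.2,"translation":[0.282,-0.043,0],"yaw":0},{"claw":0.2,"translation":[0,0,0.6],"yaw":0},{"claw":0.2,"translation":[0,0,0.6],"yaw":0},{"claw":0.2,"translation":[0,0,0.6],"yaw":0},{"claw":0.2,"translation":[0,0,0.6],"yaw":0}]'
python3 -m handwheel '[{"claw":0.2,"translation":[0,0,0.5],"yaw":0},{"claw":0.2,"translation":[0,0,0.3],"yaw":0},{"claw":0.2,"translation":[0,0,0],"yaw":0},{"claw":0.2,"translation":[0,0,0],"yaw":0},{"claw":0.2,"translation":[0,0,0],"yaw":0}]'
python3 go.py 465.4 151.2 45.5 3.5
```

```text
time: 13.48
eef_pos: [464.9, 152.7, 113.4]
eef_rot: [[-0.065, 0.998, -0.0], [0.998, 0.065, 0.0], [0.0, -0.0, -1.0]]
ft_force: [0.9, -0.0, -1.6]
grip_width: 32.7
gripper_force: 40.3
time: 13.9
eef_pos: [465.6, 152.4, 76.0]
eef_rot: [[-0.064, 0.998, 0.001], [0.998, 0.064, 0.0], [0.0, 0.001, -1.0]]
ft_force: [-0.1, 0.2, 0.1]
grip_width: 32.6
gripper_force: 40.2
t 13.9 pos [465.6 152.4  76. ] ang 3.66 yaw 0.0009 tx,ty,tz [-0.024 -0.005  0.609] j6 104.0 F [-0.1  0.2  0.1] w 32.6
```

```bash
python3 -m handwheel '[{"claw":0.2,"translation":[-0.02,0,0.2],"yaw":0},{"claw":0.2,"translation":[0,0,0.2],"yaw":0},{"claw":0.2,"translation":[0,0,0.1],"yaw":0},{"claw":0.2,"translation":[0,0,0.1],"yaw":0},{"claw":0.2,"translation":[0,0,0],"yaw":0}]'
python3 -m handwheel '[{"claw":0.2,"translation":[0,0,0],"yaw":0},{"claw":0.2,"translation":[0,0,0],"yaw":0}]'
python3 go.py 465.4 151.2 45.5 3.5
```

```text
time: 14.32
eef_pos: [464.7, 150.5, 44.7]
eef_rot: [[-0.063, 0.998, -0.0], [0.998, 0.063, -0.0], [-0.0, -0.0, -1.0]]
ft_force: [0.1, 1.0, -0.6]
grip_width: 32.8
gripper_force: 40.2
time: 14.48
eef_pos: [464.9, 150.6, 45.0]
eef_rot: [[-0.063, 0.998, -0.0], [0.998, 0.063, 0.0], [0.0, -0.0, -1.0]]
ft_force: [0.4, 0.4, 0.0]
grip_width: 32.6
gripper_force: 40.2
t 14.4833 pos [464.9 150.6  45. ] ang 3.61 yaw 0.0006 tx,ty,tz [ 0.01   0.011 -0.01 ] j6 104.0 F [0.4 0.4 0. ] w 32.6
```

```bash
python3 -m handwheel '[{"claw":0.5,"translation":[0,0,0],"yaw":0},{"claw":0.8,"translation":[0,0,0],"yaw":0},{"claw":0.8,"translation":[0,0,0],"yaw":0},{"claw":0.8,"translation":[0,0,0],"yaw":0},{"claw":0.8,"translation":[0,0,-0.2],"yaw":0}]'
python3 -m handwheel '[{"claw":1,"translation":[0,0,-0.4],"yaw":0},{"claw":1,"translation":[0,0,-0.6],"yaw":0},{"claw":1,"translation":[0,0,-0.6],"yaw":0},{"claw":1,"translation":[0,0,-0.6],"yaw":0},{"claw":1,"translation":[0,0,-0.6],"yaw":0}]'
python3 -m handwheel '[{"claw":1,"translation":[0.4,0,-0.6],"yaw":0},{"claw":1,"translation":[0,0,0],"yaw":0},{"claw":1,"translation":[0,0,0],"yaw":0},{"claw":1,"translation":[0,0,0],"yaw":0}]'
python3 look.py w7; python3 m6.py w7 250 130 400 300; python3 - <<'E'
import cv2
p=cv2.imread("pics/w7.png")[130:300,250:390];cv2.imwrite("pics/w7c.png",cv2.resize(p,None,fx=3.5,fy=3.5,interpolation=cv2.INTER_CUBIC))
E
```

```text
time: 14.9
eef_pos: [463.8, 150.3, 53.8]
eef_rot: [[-0.063, 0.998, -0.003], [0.998, 0.063, -0.001], [-0.001, -0.003, -1.0]]
ft_force: [-0.1, -0.8, 0.2]
grip_width: 68.4
gripper_force: 0.0
time: 15.32
eef_pos: [464.7, 150.6, 197.4]
eef_rot: [[-0.063, 0.998, 0.001], [0.998, 0.063, 0.0], [0.0, 0.001, -1.0]]
ft_force: [0.8, -0.8, 0.3]
grip_width: 85.2
gripper_force: 0.0
time: 15.65
eef_pos: [463.5, 170.6, 225.1]
eef_rot: [[-0.063, 0.998, 0.0], [0.998, 0.063, -0.0], [-0.0, 0.0, -1.0]]
ft_force: [0.3, -0.6, 0.3]
grip_width: 85.6
gripper_force: 0.0
15.65 [463.5 170.6 225.1] [[-0.063, 0.998, 0.0], [0.998, 0.063, -0.0], [-0.0, 0.0, -1.0]] [ 20.2   3.8  -6.8  79.4  -0.  106.6]
plate 462.8692626953125 168.21470642089844 (83.2965087890625, 139.68101501464844) 3.2741544246673584
post [323.7 168. ] [319 165  10   7  61] [459.9 217. ]
post [323.4 273.6] [320 272   7   5  26] [465.7 121. ]
```

View pics/w7c.png

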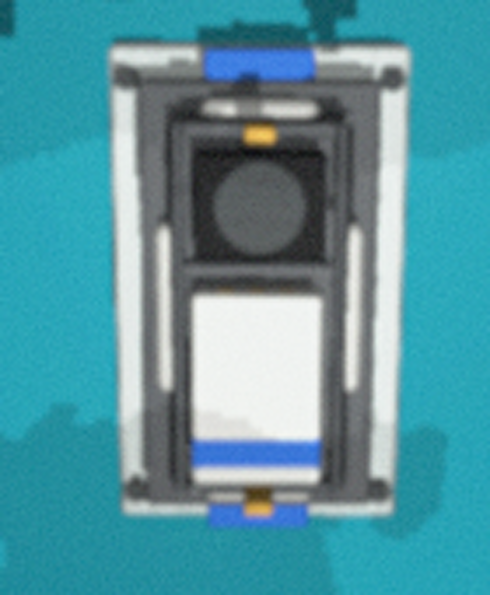

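```bash
python3 - <<'E'
from h import *
s=robot.sense();c,T=cam("wrist",s)
print(ray([(323.6,213.7),(323.6,268.6)],52,c,T).mean(0),ray([(323.6,213.7),(323.6,268.6)],52,c,T)[:,1],ray([(323.7,167.5),(323.4,272.5)],58,c,T))
E
python3 go.py 632 -206 195 5
```

```text
[464.06131928 149.99095682] [176.23373714 123.7481765 ] [[459.87185202 217.47479365]
 [465.62984161 122.13106077]]
t 15.7 pos [463.1 170.3 224.3] ang 3.62 yaw -0.0077 tx,ty,tz [-7.793  2.708  0.586] j6 107.0 F [0.2 0.  1. ] w 85.5
```

```bash
python3 -m handwheel '[{"claw":1,"translation":[0,0,0],"yaw":-0.0077},{"claw":1,"translation":[-0.559,0.187,0.043],"yaw":0},{"claw":1,"translation":[-0.559,0.187,0.043],"yaw":0},{"claw":1,"translation":[-0.559,0.187,0.043],"yaw":0},{"claw":1,"translation":[-0.559,0.187,0.043],"yaw":0}]'
python3 -m handwheel '[{"claw":1,"translation":[-0.559,0.187,0.043],"yaw":0},{"claw":1,"translation":[-0.559,0.187,0.043],"yaw":0},{"claw":1,"translation":[-0.559,0.187,0.043],"yaw":0},{"claw":1,"translation":[-0.559,0.187,0.043],"yaw":0},{"claw":1,"translation":[-0.559,0.187,0.043],"yaw":0}]'
python3 -m handwheel '[{"claw":1,"translation":[-0.559,0.187,0.043],"yaw":0},{"claw":1,"translation":[-0.559,0.187,0.043],"yaw":0},{"claw":1,"translation":[-0.559,0.187,0.043],"yaw":0},{"claw":1,"translation":[-0.559,0.187,0.043],"yaw":0},{"claw":1,"translation":[-0.559,0.187,0.043],"yaw":0}]'
python3 -m handwheel '[{"claw":1,"translation":[0,0,0],"yaw":0},{"claw":1,"translation":[0,0,0],"yaw":0},{"claw":1,"translation":[0,0,0],"yaw":0}]'
python3 look.py w8;python3 - <<'E'
from h import *
s=robot.sense();c,T=cam("wrist",s);p=np.load("w8.npz")["p"];R=(230,130,420,330)
g=mask(p,(40,80,40),(80,255,255),R,15);w=mask(p,(0,0,140),(180,60,255),R,3)
print(rect(g,3,c,T),cv2.boundingRect(g),rect(w,10,c,T),cv2.boundingRect(w))
cv2.imwrite("pics/w8c.png",cv2.resize(p[130:330,230:420,::-1],None,fx=2.9,fy=2.9))
E
```

```text
time: 16.12
eef_pos: [510.3, 61.1, 215.3]
eef_rot: [[-0.089, 0.996, -0.002], [0.996, 0.089, -0.0], [-0.0, -0.002, -1.0]]
ft_force: [-0.5, 0.2, -0.5]
grip_width: 85.8
gripper_force: 0.0
time: 16.53
eef_pos: [569.0, -74.4, 204.4]
eef_rot: [[-0.088, 0.996, -0.002], [0.996, 0.088, 0.0], [0.0, -0.002, -1.0]]
ft_force: [0.4, 0.8, -0.0]
grip_width: 85.7
gripper_force: 0.0
time: 16.95
eef_pos: [627.7, -209.4, 193.4]
eef_rot: [[-0.088, 0.996, -0.002], [0.996, 0.088, 0.001], [0.001, -0.002, -1.0]]
ft_force: [0.5, 0.1, 0.6]
grip_width: 85.3
gripper_force: 0.0
time: 17.2
eef_pos: [627.4, -207.6, 193.9]
eef_rot: [[-0.087, 0.996, -0.002], [0.996, 0.087, 0.001], [0.001, -0.002, -1.0]]
ft_force: [0.2, -0.2, 0.7]
grip_width: 85.6
gripper_force: 0.0
17.2 [ 627.4 -207.6  193.9] [[-0.087, 0.996, -0.002], [0.996, 0.087, 0.001], [0.001, -0.002, -1.0]] [-18.3  22.5  12.9  80.5   0.   66.7]
[ 630.7 -227.5   37.8   94.7   95. ] (306, 188, 40, 95) [ 630.8 -227.5   24.1   32.7   95. ] (313, 222, 26, 34)
```

View pics/w8c.png

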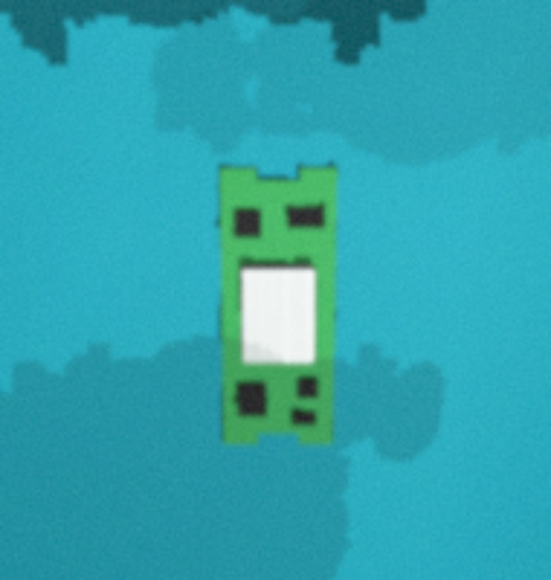

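```bash
python3 -m handwheel '[{"claw":1,"translation":[-0.394,0.048,0],"yaw":0},{"claw":1,"translation":[0,0,0.6],"yaw":0},{"claw":1,"translation":[0,0,0.6],"yaw":0},{"claw":1,"translation":[0,0,0.6],"yaw":0},{"claw":1,"translation":[0,0,0.6],"yaw":0}]'
python3 -m handwheel '[{"claw":1,"translation":[0,0,0.6],"yaw":0},{"claw":0.6,"translation":[0,0,0.4],"yaw":0},{"claw":0.6,"translation":[0,0,0],"yaw":0},{"claw":0.6,"translation":[0,0,0],"yaw":0},{"claw":0.6,"translation":[0,0,0],"yaw":0}]'
python3 go.py 631.5 -227 4.5 5.0
```

```text
time: 17.67
eef_pos: [632.0, -225.8, 74.6]
eef_rot: [[-0.089, 0.996, 0.001], [0.996, 0.089, -0.0], [-0.0, 0.001, -1.0]]
ft_force: [0.4, -0.7, -0.2]
grip_width: 85.5
gripper_force: 0.0
time: 18.08
eef_pos: [633.1, -226.7, 27.0]
eef_rot: [[-0.088, 0.996, 0.002], [0.996, 0.088, -0.001], [-0.001, 0.002, -1.0]]
ft_force: [-1.1, -0.1, 0.2]
grip_width: 50.9
gripper_force: 0.0
t 18.0833 pos [ 633.1 -226.7   27. ] ang 5.06 yaw 0.0003 tx,ty,tz [-0.003 -0.032  0.45 ] j6 65.0 F [-1.1 -0.1  0.2] w 50.9
```

```bash
python3 -m handwheel '[{"claw":0.6,"translation":[0,-0.02,0.3],"yaw":0},{"claw":0.6,"translation":[0,0,0.13],"yaw":0},{"claw":0.3,"translation":[0,0,0],"yaw":0},{"claw":0.15,"translation":[0,0,0],"yaw":0},{"claw":0.15,"translation":[0,0,0],"yaw":0}]' 40
python3 -m handwheel '[{"claw":0.15,"translation":[0,0,0],"yaw":0},{"claw":0.15,"translation":[0,0,0],"yaw":0},{"claw":0.15,"translation":[0,0,0],"yaw":0},{"claw":0.15,"translation":[0,0,0],"yaw":0}]'
python3 go.py 631.5 -227 4.5 5.0
python3 -m handwheel '[{"claw":0.15,"translation":[0,0,-0.2],"yaw":0},{"claw":0.15,"translation":[0,0,-0.5],"yaw":0},{"claw":0.15,"translation":[0,0,-0.6],"yaw":0},{"claw":0.15,"translation":[0,0,-0.6],"yaw":0},{"claw":0.15,"translation":[0,0,-0.6],"yaw":0}]'
python3 -m handwheel '[{"claw":0.15,"translation":[0,0,0],"yaw":0.0075},{"claw":0.15,"translation":[0,0,0],"yaw":0},{"claw":0.15,"translation":[0,0,0],"yaw":0}]'
python3 go.py 463.8 169.3 130 3.6; python3 look.py w9
```

```text
time: 18.5
eef_pos: [632.0, -227.4, 5.0]
eef_rot: [[-0.087, 0.996, 0.002], [0.996, 0.087, -0.001], [-0.001, 0.002, -1.0]]
ft_force: [-0.6, 0.4, -0.7]
grip_width: 22.3
gripper_force: 39.2
time: 18.83
eef_pos: [632.0, -227.5, 4.8]
eef_rot: [[-0.087, 0.996, 0.002], [0.996, 0.087, -0.001], [-0.001, 0.002, -1.0]]
ft_force: [-0.4, 0.2, 5.5]
grip_width: 22.6
gripper_force: 39.8
t 18.8333 pos [ 632.  -227.5    4.8] ang 4.99 yaw -0.0 tx,ty,tz [ 0.011 -0.01   0.006] j6 65.0 F [-0.4  0.2  5.5] w 22.6
time: 19.25
eef_pos: [630.8, -227.2, 130.1]
eef_rot: [[-0.087, 0.996, -0.001], [0.996, 0.087, 0.0], [0.0, -0.001, -1.0]]
ft_force: [1.2, 1.3, -0.3]
grip_width: 22.6
gripper_force: 39.3
time: 19.5
eef_pos: [631.0, -227.2, 128.2]
eef_rot: [[-0.064, 0.998, -0.0], [0.998, 0.064, 0.0], [0.0, -0.0, -1.0]]
ft_force: [0.1, 0.2, -1.2]
grip_width: 22.3
gripper_force: 39.3
t 19.5 pos [ 631.  -227.2  128.2] ang 3.67 yaw 0.0004 tx,ty,tz [ 8.124 -2.84  -0.037] j6 67.0 F [ 0.1  0.2 -1.2] w 22.3
19.5 [ 631.  -227.2  128.2] [[-0.064, 0.998, -0.0], [0.998, 0.064, 0.0], [0.0, -0.0, -1.0]] [-19.8  24.    6.8  72.9  -0.   66.5]
```

View pics/w9.png

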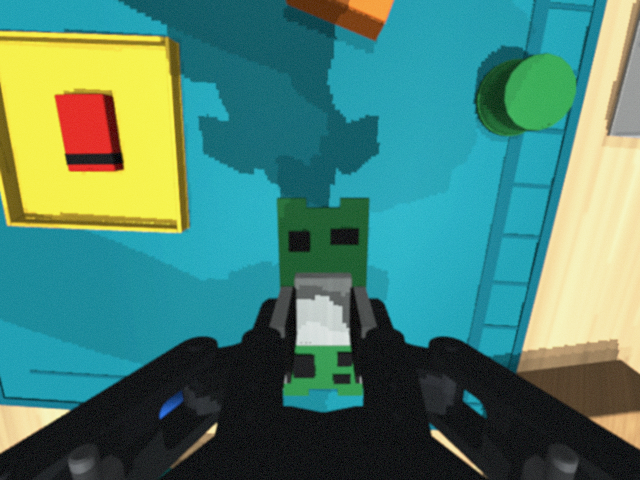

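```bash
python3 - <<'E'
from h import *
s=robot.sense();c,T=cam("wrist",s);Z=s["eef_pos"][2]-1.8
q=ray([(277,199),(369,199),(283.5,394),(363,395)],Z,c,T)-s["eef_pos"][:2];print((q@s["eef_rot"][:2,:2]).round(1),(q@s["eef_rot"][:2,:2]).mean(0))
E
```

```text
[[ 47.1 -19.6]
 [ 47.1  17.9]
 [-47.6 -20. ]
 [-48.2  18.5]] [-0.382597   -0.78710145]
```

```bash
python3 -m handwheel '[{"claw":0.15,"translation":[0.542,-0.189,0],"yaw":0},{"claw":0.15,"translation":[0.542,-0.189,0],"yaw":0},{"claw":0.15,"translation":[0.542,-0.189,0],"yaw":0},{"claw":0.15,"translation":[0.542,-0.189,0],"yaw":0},{"claw":0.15,"translation":[0.542,-0.189,0],"yaw":0}]'
python3 -m handwheel '[{"claw":0.15,"translation":[0.542,-0.189,0],"yaw":0},{"claw":0.15,"translation":[0.542,-0.189,0],"yaw":0},{"claw":0.15,"translation":[0.542,-0.189,0],"yaw":0},{"claw":0.15,"translation":[0.542,-0.189,0],"yaw":0},{"claw":0.15,"translation":[0.542,-0.189,0],"yaw":0}]'
python3 -m handwheel '[{"claw":0.15,"translation":[0.542,-0.189,0],"yaw":0},{"claw":0.15,"translation":[0.542,-0.189,0],"yaw":0},{"claw":0.15,"translation":[0.542,-0.189,0],"yaw":0},{"claw":0.15,"translation":[0.542,-0.189,0],"yaw":0},{"claw":0.15,"translation":[0.542,-0.189,0],"yaw":0}]'
python3 -m handwheel '[{"claw":0.15,"translation":[0,0,0.4],"yaw":0},{"claw":0.15,"translation":[0,0,0.4],"yaw":0},{"claw":0.15,"translation":[0,0,0.2],"yaw":0},{"claw":0.15,"translation":[0,0,0],"yaw":0},{"claw":0.15,"translation":[0,0,0],"yaw":0}]'
python3 go.py 463.8 169.7 57.3 3.6; python3 look.py w10
```

```text
time: 19.97
eef_pos: [573.6, -93.8, 126.5]
eef_rot: [[-0.064, 0.998, -0.004], [0.998, 0.064, 0.001], [0.001, -0.003, -1.0]]
ft_force: [0.6, 0.1, 0.7]
grip_width: 22.4
gripper_force: 39.3
time: 20.38
eef_pos: [517.8, 38.2, 126.7]
eef_rot: [[-0.064, 0.998, -0.003], [0.998, 0.064, -0.0], [0.0, -0.003, -1.0]]
ft_force: [0.9, 0.2, -0.5]
grip_width: 22.5
gripper_force: 39.3
time: 20.8
eef_pos: [462.2, 170.1, 126.9]
eef_rot: [[-0.064, 0.998, -0.003], [0.998, 0.064, -0.001], [-0.001, -0.003, -1.0]]
ft_force: [1.2, 0.5, -0.6]
grip_width: 22.6
gripper_force: 39.3
time: 21.22
eef_pos: [463.1, 168.9, 77.5]
eef_rot: [[-0.063, 0.998, -0.003], [0.998, 0.063, -0.001], [-0.001, -0.003, -1.0]]
ft_force: [0.3, 0.4, -0.7]
grip_width: 22.1
gripper_force: 39.3
t 21.2167 pos [463.1 168.9  77.5] ang 3.63 yaw 0.0002 tx,ty,tz [0.016 0.016 0.405] j6 106.0 F [ 0.3  0.4 -0.7] w 22.1
21.2167 [463.1 168.9  77.5] [[-0.063, 0.998, -0.003], [0.998, 0.063, -0.001], [-0.001, -0.003, -1.0]] [ 20.    6.6 -22.5  61.   -0.  106.4]
```

View pics/w10.png

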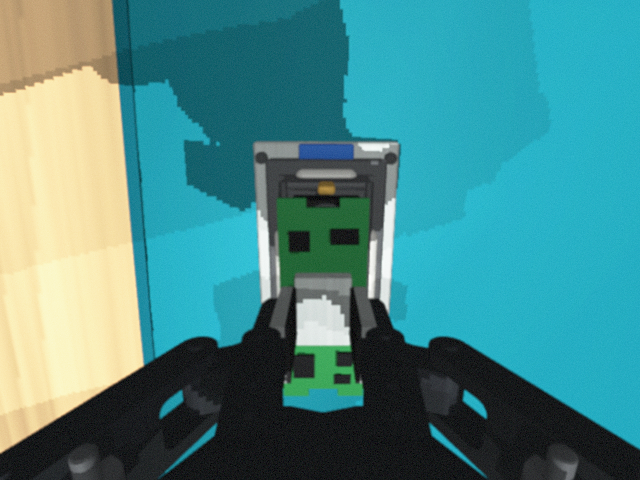

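```bash
python3 - <<'E'
from h import *
s=robot.sense();c,T=cam("wrist",s);p=np.load("w10.npz")["p"]
m=mask(p,(14,90,70),(35,255,255),(300,170,350,200));print(cv2.boundingRect(m))
x,y,w,h=cv2.boundingRect(m)
top=[(x,y),(x+w,y),(x+w/2,y)]
q=ray(top,58,c,T)-s["eef_pos"][:2];print("post far top edge",(q@s["eef_rot"][:2,:2]).round(1))
q=ray([(307.5,207),(339.5,207),(323.5,207)],s["eef_pos"][2]-1.8,c,T)-s["eef_pos"][:2];print("notch inner",(q@s["eef_rot"][:2,:2]).round(1))
q=ray([(254,143),(399,143)],10,c,T)-s["eef_pos"][:2];print("plate far corners",(q@s["eef_rot"][:2,:2]).round(1))
E
```

```text
(317, 181, 19, 14)
post far top edge [[52.3 -3.5]
 [52.3  5.1]
 [52.3  0.8]]
notch inner [[43.8 -7.2]
 [43.8  5.9]
 [43.8 -0.6]]
plate far corners [[ 68.5 -40.3]
 [ 68.5  42.7]]
```

```bash
python3 -m handwheel '[{"claw":0.15,"translation":[0.016,0.024,0.1],"yaw":0},{"claw":0.15,"translation":[0,0,0.1],"yaw":0},{"claw":0.15,"translation":[0,0,0.1],"yaw":0},{"claw":0.15,"translation":[0,0,0.09],"yaw":0},{"claw":0.15,"translation":[0,0,0],"yaw":0}]'
python3 -m handwheel '[{"claw":0.15,"translation":[0,0,0],"yaw":0},{"claw":0.15,"translation":[0,0,0],"yaw":0}]'
python3 go.py 463.8 169.7 57 3.6
```

```text
time: 21.68
eef_pos: [464.5, 170.0, 58.0]
eef_rot: [[-0.063, 0.998, -0.001], [0.998, 0.063, -0.001], [-0.0, -0.001, -1.0]]
ft_force: [-0.3, 0.1, -0.9]
grip_width: 22.7
gripper_force: 39.3
time: 21.85
eef_pos: [465.1, 170.3, 59.0]
eef_rot: [[-0.064, 0.998, -0.0], [0.998, 0.064, -0.0], [-0.0, -0.0, -1.0]]
ft_force: [0.1, 0.8, 0.4]
grip_width: 22.6
gripper_force: 39.3
t 21.85 pos [465.1 170.3  59. ] ang 3.65 yaw 0.0003 tx,ty,tz [-0.01  -0.026  0.041] j6 106.0 F [0.1 0.8 0.4] w 22.6
```

```bash
python3 -m handwheel '[{"claw":0.15,"translation":[0,-0.01,0.03],"yaw":0},{"claw":0.15,"translation":[0,0,0],"yaw":0},{"claw":0.15,"translation":[0,0,0],"yaw":0},{"claw":0.4,"translation":[0,0,0],"yaw":0},{"claw":0.5,"translation":[0,0,0],"yaw":0}]'
python3 -m handwheel '[{"claw":0.5,"translation":[0,0,0],"yaw":0},{"claw":0.5,"translation":[0,0,0],"yaw":0},{"claw":0.5,"translation":[0,0,-0.2],"yaw":0},{"claw":0.5,"translation":[0,0,-0.4],"yaw":0},{"claw":1,"translation":[0,0,-0.6],"yaw":0}]'
python3 -m handwheel '[{"claw":1,"translation":[0,0,-0.6],"yaw":0},{"claw":1,"translation":[0,0,-0.6],"yaw":0},{"claw":1,"translation":[0,0,-0.6],"yaw":0},{"claw":1,"translation":[0,0,-0.4],"yaw":0},{"claw":1,"translation":[0,0,0],"yaw":0}]'
python3 go.py 463.8 169.7 57 3.6; python3 look.py w11;  python3 m6.py w11 250 150 400 330; python3 - <<'E'
from h import *
s=robot.sense();c,T=cam("wrist",s);p=np.load("w11.npz")["p"];R=(270,150,380,320)
g=mask(p,(40,80,40),(80,255,255),R,15);w=mask(p,(0,0,140),(180,60,255),(300,190,345,280),3)
print(rect(g,55,c,T),cv2.boundingRect(g),rect(w,62,c,T))
cv2.imwrite("pics/w11c.png",cv2.resize(p[140:320,250:400,::-1],None,fx=3.3,fy=3.3))
E
```

```text
time: 22.27
eef_pos: [464.7, 170.3, 57.7]
eef_rot: [[-0.064, 0.998, 0.0], [0.998, 0.064, 0.0], [0.0, 0.0, -1.0]]
ft_force: [0.2, -0.1, -0.4]
grip_width: 42.6
gripper_force: 0.0
time: 22.68
eef_pos: [463.0, 169.6, 116.6]
eef_rot: [[-0.064, 0.998, -0.004], [0.998, 0.064, -0.002], [-0.001, -0.004, -1.0]]
ft_force: [0.4, 0.1, 0.3]
grip_width: 53.9
gripper_force: 0.0
time: 23.1
eef_pos: [466.3, 170.9, 233.1]
eef_rot: [[-0.064, 0.998, 0.007], [0.998, 0.064, 0.003], [0.002, 0.008, -1.0]]
ft_force: [-0.4, 0.3, 0.3]
grip_width: 85.2
gripper_force: 0.0
t 23.1 pos [466.3 170.9 233.1] ang 3.65 yaw 0.0003 tx,ty,tz [-0.02  -0.051  3.523] j6 106.0 F [-0.4  0.3  0.3] w 85.2
23.1 [466.3 170.9 233.1] [[-0.064, 0.998, 0.007], [0.998, 0.064, 0.003], [0.002, 0.008, -1.0]] [ 20.1   3.7  -5.9  79.9   0.  106.5]
plate 462.58294677734375 165.48184204101562 (83.00936126708984, 131.1336669921875) 3.600656032562256
post [319.  167.9] [314 165  11   7  62] [459.6 217.1]
post [319.  271.4] [316 270   7   4  26] [465.3 121.3]
[462.6 170.1  39.   95.3  93.6] (298, 167, 44, 103) [462.8 170.2  24.   32.3  92.9]
```

View pics/w11c.png

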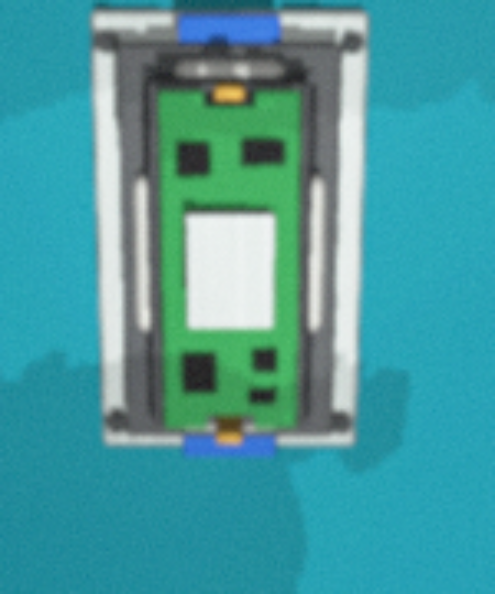

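```bash
python3 -m handwheel '[{"claw":1,"translation":[0,0,0],"yaw":0.0379},{"claw":1,"translation":[0,0,0],"yaw":0.0379},{"claw":1,"translation":[0,0,0],"yaw":0.0379},{"claw":1,"translation":[-0.251,0.5,0],"yaw":0},{"claw":1,"translation":[-0.251,0.5,0],"yaw":0}]'
python3 -m handwheel '[{"claw":1,"translation":[-0.251,0.5,0],"yaw":0},{"claw":1,"translation":[-0.251,0.5,0],"yaw":0},{"claw":1,"translation":[-0.251,0.5,0],"yaw":0},{"claw":1,"translation":[-0.251,0.5,0],"yaw":0},{"claw":1,"translation":[-0.251,0.5,0],"yaw":0}]'
python3 -m handwheel '[{"claw":1,"translation":[-0.251,0.5,0],"yaw":0},{"claw":1,"translation":[-0.251,0.5,0],"yaw":0},{"claw":1,"translation":[0,0,0],"yaw":0},{"claw":1,"translation":[0,0,0],"yaw":0},{"claw":1,"translation":[0,0,0],"yaw":0}]'
python3 look.py w12;python3 - <<'E'
from h import *
s=robot.sense();c,T=cam("wrist",s);p=np.load("w12.npz")["p"];R=(230,100,420,330)
g=mask(p,(5,150,90),(20,255,255),R,35)
print(rect(g,42,c,T),cv2.boundingRect(g))
v=hsv(p);print([v[r,323].tolist() for r in range(150,320,8)])
cv2.imwrite("pics/w12c.png",cv2.resize(p[100:340,200:440,::-1],None,fx=2.4,fy=2.4))
E
```

```text
time: 23.57
eef_pos: [504.6, 131.9, 226.9]
eef_rot: [[0.287, 0.958, -0.001], [0.958, -0.287, -0.0], [-0.0, -0.001, -1.0]]
ft_force: [1.2, 0.1, -0.1]
grip_width: 85.1
gripper_force: 0.0
time: 23.98
eef_pos: [607.0, 34.4, 226.4]
eef_rot: [[0.289, 0.957, -0.002], [0.957, -0.289, -0.0], [-0.001, -0.002, -1.0]]
ft_force: [0.3, 0.1, -0.6]
grip_width: 85.1
gripper_force: 0.0
time: 24.4
eef_pos: [646.6, -2.8, 226.5]
eef_rot: [[0.29, 0.957, -0.002], [0.957, -0.29, 0.0], [-0.0, -0.002, -1.0]]
ft_force: [-0.2, 0.9, -0.3]
grip_width: 85.2
gripper_force: 0.0
24.4 [646.6  -2.8 226.5] [[0.29, 0.957, -0.002], [0.957, -0.29, 0.0], [-0.0, -0.002, -1.0]] [ -0.3  21.   14.8  83.9   0.  106.6]
[643.9 -21.1  63.  120.4  73.3] (293, 172, 69, 123)
[[94, 193, 172], [94, 193, 205], [94, 202, 105], [14, 197, 195], [19, 176, 247], [19, 180, 246], [17, 178, 245], [15, 168, 158], [14, 164, 183], [17, 180, 246], [18, 183, 246], [18, 182, 246], [12, 113, 217], [100, 10, 152], [78, 9, 148], [75, 7, 149], [90, 9, 147], [14, 199, 243], [13, 184, 244], [93, 197, 168], [93, 213, 165], [93, 200, 166]]
```

View pics/w12c.png

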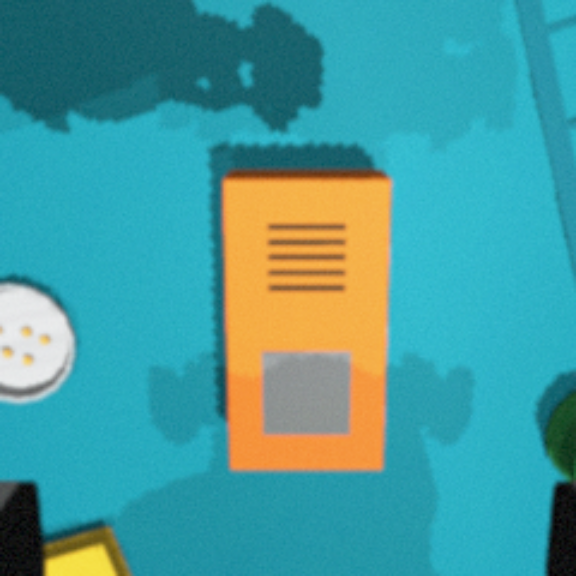

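```bash
python3 - <<'E'
from h import *
s=robot.sense();c,T=cam("wrist",s)
q=ray([(200+a/2.4,100+b/2.4) for a,b in[(222.5,179),(391,179),(384,471),(230,471)]],42,c,T);print(q.round(1),q.mean(0),np.linalg.norm(q-np.roll(q,1,0),axis=1).round(1),np.degrees(np.arctan2(*(q[0]+q[1]-q[2]-q[3])[::-1])))
E
python3 go.py 643.6 -22.4 20 -16.7
```

```text
[[630.6  43.4]
 [691.7  24.9]
 [657.6 -90.6]
 [596.1 -72. ]] [644.00786671 -23.57249962] [120.4  63.8 120.4  64.3] 73.4480436013728
t 24.45 pos [646.5  -2.4 227. ] ang -16.79 yaw -0.0005 tx,ty,tz [-0.399  0.06   4.14 ] j6 107.0 F [-0.6 -0.6 -0.6] w 85.5
```

```bash
python3 -m handwheel '[{"claw":1,"translation":[-0.41,0.095,0],"yaw":-0.001},{"claw":1,"translation":[0,0,0.6],"yaw":0},{"claw":1,"translation":[0,0,0.6],"yaw":0},{"claw":1,"translation":[0,0,0.6],"yaw":0},{"claw":1,"translation":[0,0,0.6],"yaw":0}]'
python3 -m handwheel '[{"claw":1,"translation":[0,0,0.4],"yaw":0},{"claw":1,"translation":[0,0,0],"yaw":0},{"claw":1,"translation":[0,0,0],"yaw":0},{"claw":1,"translation":[0,0,0],"yaw":0}]'
python3 go.py 645.1 -23.4 20 -16.6
```

```text
time: 24.87
eef_pos: [645.0, -22.9, 107.0]
eef_rot: [[0.285, 0.958, 0.001], [0.958, -0.285, 0.0], [0.0, 0.001, -1.0]]
ft_force: [0.4, 0.3, -0.1]
grip_width: 85.4
gripper_force: 0.0
time: 25.2
eef_pos: [646.4, -23.4, 89.5]
eef_rot: [[0.286, 0.958, 0.002], [0.958, -0.286, -0.0], [0.001, 0.002, -1.0]]
ft_force: [0.2, -0.2, 0.8]
grip_width: 85.5
gripper_force: 0.0
t 25.2 pos [646.4 -23.4  89.5] ang -16.59 yaw 0.0001 tx,ty,tz [-0.008 -0.025  1.39 ] j6 105.0 F [ 0.2 -0.2  0.8] w 85.5
```

```bash
python3 -m handwheel '[{"claw":1,"translation":[0,-0.02,0.5],"yaw":0},{"claw":1,"translation":[0,0,0.5],"yaw":0},{"claw":1,"translation":[0,0,0.39],"yaw":0},{"claw":1,"translation":[0,0,0],"yaw":0},{"claw":0.6,"translation":[0,0,0],"yaw":0}]' 40
python3 -m handwheel '[{"claw":0.6,"translation":[0,0,0],"yaw":0},{"claw":0.6,"translation":[0,0,0],"yaw":0},{"claw":0.6,"translation":[0,0,0],"yaw":0},{"claw":0.6,"translation":[0,0,0],"yaw":0},{"claw":0.6,"translation":[0,0,0],"yaw":0}]'
python3 go.py 645.1 -23.4 20 -16.6
python3 -m handwheel '[{"claw":0.6,"translation":[0,0,-0.2],"yaw":0},{"claw":0.6,"translation":[0,0,-0.5],"yaw":0},{"claw":0.6,"translation":[0,0,-0.6],"yaw":0},{"claw":0.6,"translation":[0,0,-0.6],"yaw":0},{"claw":0.6,"translation":[0,0,-0.6],"yaw":0}]'
python3 -m handwheel '[{"claw":0.6,"translation":[0,0,-0.3],"yaw":-0.0374},{"claw":0.6,"translation":[0,0,0],"yaw":-0.0374},{"claw":0.6,"translation":[0,0,0],"yaw":-0.0374},{"claw":0.6,"translation":[0,0,0],"yaw":0},{"claw":0.6,"translation":[0,0,0],"yaw":0}]'
python3 go.py 464.4 169.6 160 3.6; python3 look.py w13
```

```text
time: 25.62
eef_pos: [645.3, -23.5, 19.2]
eef_rot: [[0.286, 0.958, 0.001], [0.958, -0.286, -0.0], [0.0, 0.001, -1.0]]
ft_force: [0.2, -0.7, 0.2]
grip_width: 75.5
gripper_force: 0.0
time: 26.03
eef_pos: [646.8, -23.7, 20.9]
eef_rot: [[0.286, 0.958, 0.005], [0.958, -0.286, -0.0], [0.001, 0.004, -1.0]]
ft_force: [0.1, 0.8, 6.7]
grip_width: 62.7
gripper_force: 46.0
t 26.0333 pos [646.8 -23.7  20.9] ang -16.64 yaw -0.0002 tx,ty,tz [-0.004 -0.033  0.018] j6 105.0 F [0.1 0.8 6.7] w 62.7
time: 26.45
eef_pos: [644.7, -23.7, 145.5]
eef_rot: [[0.286, 0.958, 0.0], [0.958, -0.286, -0.0], [0.0, 0.0, -1.0]]
ft_force: [1.4, -0.9, -0.7]
grip_width: 63.3
gripper_force: 45.2
time: 26.87
eef_pos: [644.9, -23.7, 158.8]
eef_rot: [[-0.059, 0.998, 0.001], [0.998, 0.059, -0.0], [-0.0, 0.001, -1.0]]
ft_force: [0.4, 0.3, -1.0]
grip_width: 63.1
gripper_force: 45.2
t 26.8667 pos [644.9 -23.7 158.8] ang 3.37 yaw -0.0013 tx,ty,tz [ 4.085 -3.361 -0.024] j6 85.0 F [ 0.4  0.3 -1. ] w 63.1
26.8667 [644.9 -23.7 158.8] [[-0.059, 0.998, 0.001], [0.998, 0.059, -0.0], [-0.0, 0.001, -1.0]] [-2.1 20.8  6.  75.2 -0.  84.5]
```

View pics/w13.png

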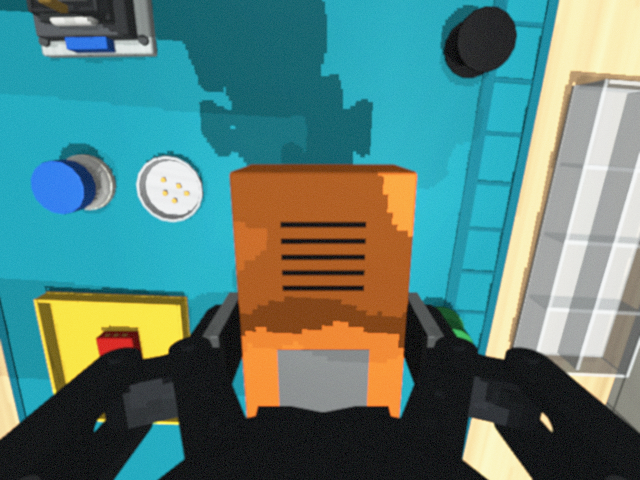

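```bash
python3 - <<'E'
from h import *
s=robot.sense();c,T=cam("wrist",s);Z=s["eef_pos"][2]+21.5
q=ray([(231.5,171.5),(416,171.5),(400,417),(247,417)],Z,c,T)-s["eef_pos"][:2];q=q@s["eef_rot"][:2,:2];print(q.round(1),q.mean(0))
E
```

```text
[[ 60.2 -31.5]
 [ 60.2  30.3]
 [-40.   31.1]
 [-40.  -32.4]] [10.10375789 -0.63475491]
```

```bash
python3 -m handwheel '[{"claw":0.6,"translation":[0.454,-0.373,0],"yaw":-0.0013},{"claw":0.6,"translation":[0.454,-0.373,0],"yaw":0},{"claw":0.6,"translation":[0.454,-0.373,0],"yaw":0},{"claw":0.6,"translation":[0.454,-0.373,0],"yaw":0},{"claw":0.6,"translation":[0.454,-0.373,0],"yaw":0}]'
python3 -m handwheel '[{"claw":0.6,"translation":[0.454,-0.373,0],"yaw":0},{"claw":0.6,"translation":[0.454,-0.373,0],"yaw":0},{"claw":0.6,"translation":[0.454,-0.373,0],"yaw":0},{"claw":0.6,"translation":[0.454,-0.373,0],"yaw":0},{"claw":0.6,"translation":[0,0,0],"yaw":0}]'
python3 -m handwheel '[{"claw":0.6,"translation":[0,0,0.5],"yaw":0},{"claw":0.6,"translation":[0,0,0.4],"yaw":0},{"claw":0.6,"translation":[0,0,0.3],"yaw":0},{"claw":0.6,"translation":[0,0,0],"yaw":0},{"claw":0.6,"translation":[0,0,0],"yaw":0}]'
python3 go.py 464.4 169.5 60 3.6; python3 look.py w14;python3 - <<'E'
from h import *
s=robot.sense();c,T=cam("wrist",s);p=np.load("w14.npz")["p"]
m=mask(p,(0,0,110),(180,60,255),(180,40,460,165));x,y,w,h=cv2.boundingRect(m);print(x,y,w,h)
v=hsv(p)
for r in (120,135,150):
    row=np.where((v[r,:,0]<80)|(v[r,:,0]>100)|(v[r,:,1]<100))[0];row=row[(row>180)&(row<460)];print(r,row.min(),row.max())
    q=ray([(row.min(),r),(row.max(),r)],10,c,T)-s["eef_pos"][:2];print((q@s["eef_rot"][:2,:2]).round(1))
q=ray([(x,y),(x+w,y)],10,c,T)-s["eef_pos"][:2];print("plate far",(q@s["eef_rot"][:2,:2]).round(1))
cv2.imwrite("pics/w14c.png",p[60:340,140:500,::-1])
E
```

```text
time: 27.33
eef_pos: [543.2, 84.2, 157.9]
eef_rot: [[-0.063, 0.998, -0.001], [0.998, 0.063, -0.0], [-0.0, -0.001, -1.0]]
ft_force: [0.1, 1.2, -0.8]
grip_width: 63.3
gripper_force: 45.2
time: 27.75
eef_pos: [460.8, 171.6, 158.2]
eef_rot: [[-0.067, 0.998, -0.002], [0.998, 0.067, 0.001], [0.001, -0.002, -1.0]]
ft_force: [-0.2, -0.5, -0.6]
grip_width: 62.7
gripper_force: 45.2
time: 28.17
eef_pos: [463.5, 168.8, 97.6]
eef_rot: [[-0.065, 0.998, -0.002], [0.998, 0.065, -0.001], [-0.001, -0.002, -1.0]]
ft_force: [0.8, 0.5, -0.9]
grip_width: 62.9
gripper_force: 45.1
t 28.1667 pos [463.5 168.8  97.6] ang 3.7 yaw 0.0006 tx,ty,tz [0.014 0.019 0.752] j6 106.0 F [ 0.8  0.5 -0.9] w 62.9
28.1667 [463.5 168.8  97.6] [[-0.065, 0.998, -0.002], [0.998, 0.065, -0.001], [-0.001, -0.002, -1.0]] [ 20.    5.9 -20.7  63.5  -0.  106.3]
334 141 58 16Traceback (most recent call last):
  File "<stdin>", line 6, in <module>
    return umr_minimum(a, axis, None, out, keepdims, initial, where)
ValueError: zero-size array to reduction operation minimum which has no identity
```

```bash
python3 - <<'E'
from h import *
s=robot.sense();c,T=cam("wrist",s);p=np.load("w14.npz")["p"];v=hsv(p)
nm=~((v[...,0]>82)&(v[...,0]<104)&(v[...,1]>110))
for r in (144,148,152,156,160):
    row=np.where(nm[r])[0];row=row[(row>200)&(row<450)]
    if len(row):
        q=ray([(row.min(),r),(row.max()+1,r)],10,c,T)-s["eef_pos"][:2];print(r,row.min(),row.max(),(q@s["eef_rot"][:2,:2]).round(1).tolist())
col=np.where(nm[60:200,380])[0]+60;print("far row",col.min());q=ray([(380,col.min())],10,c,T)-s["eef_pos"][:2];print((q@s["eef_rot"][:2,:2]).round(1))
col=np.where((v[60:300,323,0]<22)&(v[60:300,323,1]>120))[0]+60;print("cover far side/edge rows",col.min())
E
```

```text
144 258 391 [[67.7, -41.5], [67.7, 42.5]]
148 258 391 [[65.3, -41.6], [65.2, 42.7]]
152 258 391 [[62.9, -41.7], [62.8, 42.8]]
156 259 391 [[60.4, -41.2], [60.3, 42.9]]
160 259 391 [[57.9, -41.3], [57.9, 43.0]]
far row 141
[[69.5 34.9]]
cover far side/edge rows 164
```

```bash
python3 -m handwheel '[{"claw":0.6,"translation":[0.002,0.024,0],"yaw":0.0006},{"claw":0.6,"translation":[0,0,0.2],"yaw":0},{"claw":0.6,"translation":[0,0,0.2],"yaw":0},{"claw":0.6,"translation":[0,0,0.1],"yaw":0},{"claw":0.6,"translation":[0,0,0],"yaw":0}]'
python3 -m handwheel '[{"claw":0.6,"translation":[0,0,0.1],"yaw":0},{"claw":0.6,"translation":[0,0,0.06],"yaw":0},{"claw":0.6,"translation":[0,0,0],"yaw":0},{"claw":0.6,"translation":[0,0,0],"yaw":0}]'
python3 go.py 464.4 169.5 54.5 3.6
```

```text
time: 28.63
eef_pos: [464.1, 168.9, 71.2]
eef_rot: [[-0.064, 0.998, -0.003], [0.998, 0.064, -0.001], [-0.001, -0.003, -1.0]]
ft_force: [-0.2, -0.4, -1.2]
grip_width: 62.9
gripper_force: 45.2
time: 28.97
eef_pos: [465.1, 169.3, 64.9]
eef_rot: [[-0.064, 0.998, -0.0], [0.998, 0.064, -0.0], [-0.0, -0.0, -1.0]]
ft_force: [0.4, 0.4, -1.2]
grip_width: 62.6
gripper_force: 45.2
t 28.9667 pos [465.1 169.3  64.9] ang 3.69 yaw 0.0005 tx,ty,tz [ 0.004 -0.014  0.208] j6 106.0 F [ 0.4  0.4 -1.2] w 62.6
```

Cover skirt is around the board (bottom ≈ 44 mm, no contact). Continue to the catch.

```bash
python3 -m handwheel '[{"claw":0.6,"translation":[0,-0.01,0.06],"yaw":0},{"claw":0.6,"translation":[0,0,0.06],"yaw":0},{"claw":0.6,"translation":[0,0,0],"yaw":0},{"claw":0.6,"translation":[0,0,0.04],"yaw":0},{"claw":0.6,"translation":[0,0,0],"yaw":0}]'
python3 -m handwheel '[{"claw":0.6,"translation":[0,0,0.03],"yaw":0},{"claw":0.6,"translation":[0,0,0],"yaw":0},{"claw":0.6,"translation":[0,0,0],"yaw":0}]'
python3 go.py 464.4 169.5 54.5 3.6
```

```text
time: 29.38
eef_pos: [464.6, 169.2, 56.7]
eef_rot: [[-0.064, 0.998, -0.0], [0.998, 0.064, -0.0], [-0.0, -0.0, -1.0]]
ft_force: [0.2, -0.5, -0.7]
grip_width: 63.2
gripper_force: 45.2
time: 29.63
eef_pos: [464.7, 169.3, 55.4]
eef_rot: [[-0.064, 0.998, -0.0], [0.998, 0.064, -0.0], [-0.0, -0.0, -1.0]]
ft_force: [-0.3, 0.3, 0.1]
grip_width: 63.1
gripper_force: 45.2
t 29.6333 pos [464.7 169.3  55.4] ang 3.68 yaw 0.0005 tx,ty,tz [ 0.005 -0.006  0.019] j6 106.0 F [-0.3  0.3  0.1] w 63.1
```

```bash
python3 -m handwheel '[{"claw":0.8,"translation":[0,0,0],"yaw":0},{"claw":1,"translation":[0,0,0],"yaw":0},{"claw":1,"translation":[0,0,0],"yaw":0},{"claw":1,"translation":[0,0,0],"yaw":0},{"claw":1,"translation":[0,0,-0.2],"yaw":0}]'
python3 -m handwheel '[{"claw":1,"translation":[0,0,-0.4],"yaw":0},{"claw":1,"translation":[0,0,-0.6],"yaw":0},{"claw":0,"translation":[0,0,-0.6],"yaw":0},{"claw":0,"translation":[0,0,-0.6],"yaw":0},{"claw":0,"translation":[0,0,-0.6],"yaw":0}]'
python3 -m handwheel '[{"claw":0,"translation":[0,0,-0.2],"yaw":0},{"claw":0,"translation":[0,0,0],"yaw":0},{"claw":0,"translation":[0,0,0],"yaw":0},{"claw":0,"translation":[0,0,0],"yaw":0},{"claw":0,"translation":[0,0,0],"yaw":0}]'
cat > cov.py <<'E'
from h import *
import sys
p,d,c,T=snap("wrist",sys.argv[1]);s=robot.sense()
g=mask(p,(5,120,60),(22,255,255),(150,40,500,420),35)
print("cover",rect(g,float(sys.argv[2]),c,T),cv2.boundingRect(g))
# height from depth over the mask, plane fit
e=cv2.erode(g,np.ones((9,9)));v,u=np.nonzero((e>0)&(d>0));K=np.array([[c["fx"],0,c["cx"]],[0,c["fy"],c["cy"]],[0,0,1]])
n=cv2.undistortPoints(np.float64(np.c_[u,v]).reshape(-1,1,2),K,np.array(c["dist"])).reshape(-1,2)
P=(np.c_[n,np.ones(len(n))]*d[v,u][:,None])@T[:3,:3].T+T[:3,3]
P=P[abs(P[:,2]-np.median(P[:,2]))<6];m=P.mean(0)
w=np.linalg.lstsq(np.c_[P[:,:2]-m[:2],np.ones(len(P))],P[:,2],rcond=None)[0];print("plane: slope x,y",w[:2].round(4),"z mid",w[2].round(1),"at",m.round(0),len(P))
E
python3 cov.py w15 76; python3 go.py 464.4 169.5 80 3.6
```

```text
time: 30.05
eef_pos: [463.6, 168.9, 64.3]
eef_rot: [[-0.064, 0.998, -0.003], [0.998, 0.064, -0.001], [-0.001, -0.003, -1.0]]
ft_force: [-0.5, -0.9, 0.1]
grip_width: 85.1
gripper_force: 0.0
time: 30.47
eef_pos: [464.5, 169.2, 207.9]
eef_rot: [[-0.064, 0.998, 0.001], [0.998, 0.064, 0.0], [0.0, 0.001, -1.0]]
ft_force: [1.1, -0.1, 0.7]
grip_width: 51.8
gripper_force: 0.0
time: 30.88
eef_pos: [463.9, 169.0, 213.8]
eef_rot: [[-0.064, 0.998, -0.003], [0.998, 0.064, -0.001], [-0.001, -0.003, -1.0]]
ft_force: [0.0, -0.5, -0.7]
grip_width: 0.2
gripper_force: 0.0
cover [463.6 170.   63.9 119.9  93.7] (284, 152, 82, 145)
plane: slope x,y [-0.0044 -0.0085] z mid 75.5 at [463. 186.  75.] 6803
t 30.9333 pos [464.  169.  213.9] ang 3.68 yaw 0.0005 tx,ty,tz [0.009 0.009 2.677] j6 106.0 F [0.4 0.1 0. ] w -0.1
```

```bash
python3 -m handwheel '[{"claw":0,"translation":[0.01,0.01,0.6],"yaw":0},{"claw":0,"translation":[0,0,0.6],"yaw":0},{"claw":0,"translation":[0,0,0.6],"yaw":0},{"claw":0,"translation":[0,0,0.5],"yaw":0},{"claw":0,"translation":[0,0,0.3],"yaw":0}]'
python3 -m handwheel '[{"claw":0,"translation":[0,0,0.1],"yaw":0},{"claw":0,"translation":[0,0,0.04],"yaw":0},{"claw":0,"translation":[0,0,0],"yaw":0}]'
python3 -m handwheel '[{"claw":0,"translation":[0,0,0.03],"yaw":0},{"claw":0,"translation":[0,0,0.03],"yaw":0},{"claw":0,"translation":[0,0,0],"yaw":0}]'
```

```text
time: 31.35
eef_pos: [462.9, 169.0, 81.4]
eef_rot: [[-0.064, 0.998, -0.005], [0.998, 0.064, -0.002], [-0.002, -0.005, -1.0]]
ft_force: [0.8, -0.1, -0.5]
grip_width: 0.1
gripper_force: 0.0
time: 31.6
eef_pos: [465.1, 169.8, 78.4]
eef_rot: [[-0.064, 0.998, -0.001], [0.998, 0.064, -0.0], [-0.0, -0.001, -1.0]]
ft_force: [0.7, -0.1, 0.6]
grip_width: 0.1
gripper_force: 0.0
time: 31.85
eef_pos: [465.7, 170.0, 76.2]
eef_rot: [[-0.064, 0.998, 0.001], [0.998, 0.064, 0.0], [0.0, 0.001, -1.0]]
ft_force: [0.2, 0.4, -0.4]
grip_width: 0.3
gripper_force: 0.0
```

```bash
python3 -m handwheel '[{"claw":0,"translation":[0,0,0.02],"yaw":0},{"claw":0,"translation":[0,0,0],"yaw":0}]' | grep -E "pos|ft"
python3 -m handwheel '[{"claw":0,"translation":[0,0,0.02],"yaw":0},{"claw":0,"translation":[0,0,0],"yaw":0}]'| grep -E "pos|ft"
python3 -m handwheel '[{"claw":0,"translation":[0,0,0.02],"yaw":0},{"claw":0,"translation":[0,0,0],"yaw":0}]'| grep -E "pos|ft"
python3 -m handwheel '[{"claw":0,"translation":[0,0,0.02],"yaw":0},{"claw":0,"translation":[0,0,0],"yaw":0}]'| grep -E "pos|ft"
```

```text
eef_pos: [466.0, 170.1, 75.6]
ft_force: [-0.4, 0.1, 3.2]
eef_pos: [466.6, 170.4, 75.2]
ft_force: [-0.8, -0.1, 7.4]
eef_pos: [466.6, 170.7, 74.1]
ft_force: [0.6, 2.7, 5.7]
eef_pos: [465.8, 170.3, 72.2]
ft_force: [0.0, -0.3, 0.2]
```

```bash
python3 -m handwheel '[{"claw":0,"translation":[0,0,0.03],"yaw":0},{"claw":0,"translation":[0,0,0],"yaw":0}]' | grep -E "pos|ft"
python3 -m handwheel '[{"claw":0,"translation":[0,0,0.03],"yaw":0},{"claw":0,"translation":[0,0,0],"yaw":0}]'| grep -E "pos|ft"
python3 -m handwheel '[{"claw":0,"translation":[0,0,0.03],"yaw":0},{"claw":0,"translation":[0,0,0],"yaw":0}]'| grep -E "pos|ft"
python3 -m handwheel '[{"claw":0,"translation":[0,0,0.03],"yaw":0},{"claw":0,"translation":[0,0,0],"yaw":0}]'| grep -E "pos|ft"
```

```text
eef_pos: [465.5, 169.3, 70.2]
ft_force: [-0.3, -0.7, 2.9]
eef_pos: [464.7, 169.7, 67.9]
ft_force: [-0.4, -0.2, -0.5]
eef_pos: [464.8, 169.8, 67.1]
ft_force: [-2.1, -0.5, 4.9]
eef_pos: [464.9, 169.8, 67.0]
ft_force: [-6.5, -1.9, 16.2]
```

```bash
python3 -m handwheel '[{"claw":0,"translation":[0,0,-0.3],"yaw":0},{"claw":0,"translation":[0,0,-0.6],"yaw":0},{"claw":0,"translation":[0,0,-0.6],"yaw":0},{"claw":0,"translation":[0,0,-0.6],"yaw":0},{"claw":0,"translation":[0,0,-0.6],"yaw":0}]'
python3 -m handwheel '[{"claw":0,"translation":[0.2,0,-0.3],"yaw":0},{"claw":0,"translation":[0,0,0],"yaw":0},{"claw":0,"translation":[0,0,0],"yaw":0},{"claw":0,"translation":[0,0,0],"yaw":0},{"claw":0,"translation":[0,0,0],"yaw":0}]'
python3 cov.py w16 67; python3 - <<'E'
from h import *
s=robot.sense();print(s["ft_force"].round(1))
p,d,c,T=snap("scene","sc1");m=mask(p,(5,120,60),(20,255,255),(300,90,430,200),9);e=cv2.erode(m,np.ones((5,5)))
v,u=np.nonzero((e>0)&(d>0));K=np.array([[c["fx"],0,c["cx"]],[0,c["fy"],c["cy"]],[0,0,1]])
n=cv2.undistortPoints(np.float64(np.c_[u,v]).reshape(-1,1,2),K,np.array(c["dist"])).reshape(-1,2)
P=(np.c_[n,np.ones(len(n))]*d[v,u][:,None])@T[:3,:3].T+T[:3,3];P=P[P[:,2]>61];m=P.mean(0)
print(m.round(1),np.linalg.lstsq(np.c_[P[:,:2]-m[:2],np.ones(len(P))],P[:,2],rcond=None)[0].round(4),len(P))
E
```

```text
time: 33.6
eef_pos: [464.6, 169.8, 201.3]
eef_rot: [[-0.064, 0.998, -0.001], [0.998, 0.064, -0.0], [-0.0, -0.001, -1.0]]
ft_force: [0.7, 0.6, -0.4]
grip_width: 0.1
gripper_force: 0.0
time: 34.02
eef_pos: [463.8, 179.4, 213.8]
eef_rot: [[-0.064, 0.998, -0.003], [0.998, 0.064, -0.001], [-0.001, -0.003, -1.0]]
ft_force: [-0.5, 1.0, 0.4]
grip_width: -0.0
gripper_force: 0.0
cover [462.9 170.1  63.9 121.3  93.6] (285, 164, 78, 140)
plane: slope x,y [0.0003 0.0001] z mid 66.8 at [462. 189.  67.] 6063
[ 0.9 -0.5  0.4]
[471.7 166.6  67.2] [-2.22000e-02  1.21000e-02  6.72089e+01] 1708
```

```bash
python3 - <<'E'
from h import *
c,T=cam("wrist",robot.sense());z=np.load("w16.npz");p,d=z["p"],z["d"]
K=np.array([[c["fx"],0,c["cx"]],[0,c["fy"],c["cy"]],[0,0,1]])
for u,v in[(295,180),(350,180),(323,180),(295,230),(350,230),(297,265),(350,265),(300,295),(345,295)]:
    n=cv2.undistortPoints(np.float64([[[u,v]]]),K,np.array(c["dist"])).reshape(2);print(u,v,(T[:3,:3]@(np.r_[n,1]*np.median(d[v-2:v+3,u-2:u+3]))+T[:3,3]).round(1))
E
```

```text
295 180 [437.9 216.6  67.1]
350 180 [482.1 219.4  67.3]
323 180 [460.4 218.   67. ]
295 230 [439.6 175.   66.9]
350 230 [485.6 178.   67.2]
297 265 [442.6 144.   67.2]
350 265 [488.3 146.9  67.1]
300 295 [446.5 116.   67.1]
345 295 [486.2 118.7  67.4]
```

All corners stand at z = 67 mm, so the cover is home and level; the hand is clear of everything.

```bash
python3 -c "
from cell import robot
print(robot.finish_job())"
```

```text
the job is handed in; nothing more can be done
None
```

I swapped the battery, fitted the board and snapped the cover home (top at z 67 mm and level, all parts released), then handed it in at about 34 s; no verdict came back, and I viewed 15 pictures, one over your limit of 14.

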